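# Pin the link arm into the cylinder yoke

## Robot

A 6-joint arm with a two-finger parallel gripper is mounted at the origin on the work surface. World frame = base frame: x ahead of the robot, y to its left, z up, the work surface at z = 0. Lengths are in m, angles in rad, forces in N, time in s.
With the tool pointing down it reaches from about 0.35 to 0.925 m from the base axis. Payload 6.4 kg.
Tool frame: the origin (TCP) lies midway between the tips of the shut fingers; the grasp point (between the pads) lies manip.tcp_to_grasp behind it (manip.tcp_to_grasp is the distance from the TCP to the grasp point, in m); z points along the fingers, y is the direction in which the jaws open and shut (so a half turn about z gives the same grasp; the last joint's range is limited). The gripper opens to 85 mm and grips with 20 to 120 N. Pads are 22 mm wide; open, the fingers measure 114 mm over their backs; the gripper's body (76 mm by 85 mm) begins 54 mm behind the grasp point. The pads swing forward as they close: fully open they stand 13 mm farther back than shut.
Start: joints at [1.009, 0.245, 1.558, -0, 1.339, -0.174], TCP at [0.246, 0.602, 0.231] pointing down, gripper open.
Joint ranges: [-3.13, 3.13], [-1.02, 2.26], [0.13, 2.54], [-0.95, 4.09], [0.21, 2.88], [-2.74, 2.74]. Speed limits (rad/s): [2.57, 2.57, 3.14, 3.14, 3.14, 3.14].

## Interface

Orientations are given as a 3x3 rotation matrix whose columns are the frame's x, y, z axes.
In Python, from bench import monitor, read_camera, camera_model, manip, models gives the robot as it stands.
- The arm moves only by the shell command python3 -m crank 'ROWS' [FORCE]. ROWS is JSON, a list of rows, each an object of numbers: "rx", "ry", "rz": the turn, a rotation vector about the tool's x, y, z in degrees; "tx", "ty", "tz": the shift along the tool's x, y, z in mm; "claw": the closure in counts, from 0 (fully open) to 255 (shut). A call has 1 to 20 rows; each row shifts and turns the commanded pose from where the row before left it, along the tool's axes as they then stand; what a row does not reach is not made up. A row lasts 1/12 s, in which the tool goes at most 41.7 mm and 7.16 degrees, less where a joint would pass 70% of its speed; a pose out of reach is approached as far as the arm can. A call with a gripper value outside its range is refused whole. The fingers move at their own pace and stop on an object; FORCE is the grip in N (left out, the last holds). Time passes only in rows, so rows that do not move let the fingers close. It gives the time, the measured TCP pose, the force and the opening at its end, in the units of the state.
- monitor.observe(): the state, without advancing time (a new reading comes with each control period).
- read_camera(name): name is "scene" or "top" or "wrist"; returns (picture, depth): 420x560x3 uint8, red, green, blue; 420x560 float32, m along the optical axis (not along the pixel's ray), 0 where there is no reading.
- camera_model(name): a dict with "camera_matrix" (3x3 intrinsics, pixels), "rvec" (rotation vector, rad) and "tvec" (3), from world to camera coordinates, as OpenCV has them; the wrist camera has in their place "mount" (4x4, takes a point from camera to tool coordinates, whose origin is the TCP and whose axes are the flange's). Camera axes: x right, y down, z forward; pixel columns grow to the right and rows downward; lengths in m; the calibration is good to about 2 mm. A picture is of the moment at which its call begins: read the wrist's pose just before it. camera_model takes no time and is no camera call.
- manip.job_done(): hands the job in, once; it reports no verdict.
Trained networks look in the newest picture that a camera, given by its name, has taken for a name from the list of things; names that differ only in an ending like _2 or _b are one class to them, and where a whole thing is asked for, a point or a joint stands for the part that bears it (a point fixed in the world has none). Each returns a list of dicts, best first, with "p" (0 to 1); they miss things now and then, are a little off and sometimes report something else, mostly with a low value. They report only what shows in the picture. A call takes as long as a camera call. They do not tell look-alikes from the thing itself.
- models.look_for(name, camera): "centre" ([x, y, z] in m, in world coordinates, good to about 4 mm: the middle of the surface that is visible of it).
- models.trace(name, camera): "mask" (420x560 bool, what is visible of it).
The state is a dict: "t": time; "joint_pos": joint angles; "joint_vel": joint speeds; "joint_torque": joint torques, N m; "eef_pos": TCP position; "orientation": TCP orientation; "contact_force": force on the tool from outside, world axes, zero at the start; "wrist_torque": the same for the moment, N m; "gripper_width": finger opening in m.
Only numpy, scipy, OpenCV 4.12 (cv2) and the standard library are available. Lean on these libraries where they do the work, as an engineer would, in place of code of your own. Each camera call takes 0.05 s, during which the arm holds its last target.

## Task

Couple the loose blue link arm to the air cylinder: slide its eye end fully home into the slot of the yoke, lying flat along the fixture on its rest, and then put the red-knobbed pin down through both yoke ears and the eye until its collar sits on the upper ear. Work round the clutter, let go of everything, and leave the oil can, the gear and the other two pins as they are.

Things in the scene. Friction and masses are not known exactly. Their poses are not given: they have to be found in the camera images.
- yoke: Fixed fixture: grey base plate 280 x 66 x 10 mm (x -130 to +150); on its +x side an air cylinder (up to 80 mm high) with a steel yoke on its rod, mouth facing -x. Origin on the bench under the yoke's vertical pin axis; x from mouth to cylinder, z up. Two level ears, each 44 mm wide (y), 10 mm thick, x -20 to +22 mm, with a 14 mm hole on the pin axis
- yoke_slot (a point): middle of the slot between the ears, on the pin axis, 47.5 mm above the bench. The slot is 15 mm high (floor 40, ceiling 55 mm), open at front and sides, closed 22 mm behind the axis by an upright web: a link pushed against it has its eye on the axis. Same axes as the yoke
- yoke_top (a point): centre of the upper ear's hole at its upper face, 65 mm above the bench; same axes as the yoke
- yoke_rest (a point): top centre of the dark rest for the link's other end, 106 mm in front of the pin axis (-x), 40 mm above the bench, level with the slot floor; 26 mm long, 30 mm wide. Between rest and mouth is free air down to the 10 mm base plate
- block: fixed wooden block 70 (x) x 26 (y) x 30 mm on which the link lies at the start; origin under its centre
- link: loose blue link arm, a flat bar 150 (x) x 36 (y) x 12 (z) mm, 0.3 to 0.55 kg; origin at the centre of its underside. Its eye is near the +x end; a brass boss 26 mm wide, 12 mm high stands on top at x -58 mm. It starts flat on the block, underside 30 mm above the bench, overhanging it 5 mm on both long sides. Balances, and is best gripped across its width, near x -6 mm
- link_eye (a point): centre of the link's eye, a 15.5 mm through hole, at mid thickness, x +53 mm in the link (22 mm from its +x end); same axes as the link
- rack: fixed aluminium pin rack, 56 (x) x 142 (y) mm, a 12 mm plate with its top at 62 mm on two end legs; three 14 mm through holes at y -45, 0 and +45 mm. One pin hangs in each by its collar; which is where varies. Origin on the bench under its centre
- pin: the right pin, with a red knob: 12 mm round shank 52 mm long with an 11 mm tapered nose, then a collar 26 mm wide and 5 mm thick, then a round knob 18 mm wide and 30 mm high (z 57 to 87 mm). Origin at the tip of the nose, z along the pin to the knob; 0.06 to 0.11 kg
- pin_collar (a point): on the pin's axis at the underside of its collar, 52 mm above the tip
- short_pin: bystander: pin with a white knob, same collar and knob but a shank of only 30 mm; origin at its tip
- thin_pin: bystander: pin with a black knob, same collar and knob but a 9 mm thick shank 46 mm long; origin at its tip
- oil_can: bystander: upright green can with a pale band and lid, 60 mm wide and about 120 mm high; origin at its foot
- gear: bystander: dark steel gear lying flat, 80 mm wide, 34 mm high with its hub; origin at the centre of its underside
- bearing: obstacle bolted to the bench: yellow bearing block, foot 30 (x) x 80 (y) mm, 54 mm high; origin on the bench under its centre
Mind the look-alikes: they are no part of the job. Leave any purple or yellow look-alike of the pin alone.

How it is judged:
By the outcome, as a careful person would: the job done as asked, in the order asked, and still so for the second after the job is handed in, with the robot touching nothing.
It also fails if it takes over 64 s, if anything falls off the work surface, if the arm or the gripper's body presses on something with over 40 N, if the wrist force passes 120 N, or if a joint passes its speed limit or range.

## Working session

There is one attempt and no reset: what is moved stays moved. The work goes in short steps, Python scripts to look and compute and a shell command to move; the robot and the scene stay as the last step left them, time stands still between calls to the robot, and variables do not carry over. Pictures are saved under pics/ and viewed, and the job is handed in when it is done.

```bash
ls; mkdir -p pics; python3 - <<'E'
from bench import monitor, read_camera, camera_model, manip, models
import cv2,numpy as np
print(monitor.observe()); print(manip.tcp_to_grasp)
for n in("scene","top","wrist"):
    p,d=read_camera(n); cv2.imwrite(f"pics/{n}0.png",p[:,:,::-1]); np.savez(f"{n}0.npz",p=p,d=d)
    print(n,camera_model(n))
E
```

```text
pics
{'t': 0.0, 'joint_pos': array([ 1.00886576e+00,  2.45838015e-01,  1.55904661e+00,  2.93477758e-05,
        1.33868006e+00, -1.74121821e-01]), 'joint_vel': array([-0.00103622, -0.00039863,  0.00168677,  0.00101657, -0.00210238,
        0.00037646]), 'joint_torque': array([ 3.82185928e-03, -4.29501522e+01, -3.26135516e+01, -4.91427306e-05,
        5.13727718e-03, -1.22150797e-05]), 'eef_pos': array([0.24549884, 0.60124381, 0.23014748]), 'orientation': array([[-9.25737164e-01,  3.78166031e-01, -1.07490945e-03],
       [ 3.78167378e-01,  9.25735761e-01, -1.65357217e-03],
       [ 3.69757295e-04, -1.93726890e-03, -9.99998055e-01]]), 'contact_force': array([ 0.60892139, -0.31739435, -0.59918854]), 'wrist_torque': array([-0.01858239,  0.01420201, -0.02243844]), 'gripper_width': 0.08525781588920255}
0.0187
scene {'camera_matrix': array([[425.39414046,   0.        , 276.27908902],
       [  0.        , 425.39414046, 209.09161804],
       [  0.        ,   0.        ,   1.        ]]), 'rvec': array([ 1.43947417,  2.05574874, -0.90670966]), 'tvec': array([ 0.18150069, -0.28233209,  1.31268719])}
top {'camera_matrix': array([[438.9858762 ,   0.        , 274.08500435],
       [  0.        , 438.9858762 , 210.59940027],
       [  0.        ,   0.        ,   1.        ]]), 'rvec': array([ 2.09839809, -2.14519475,  0.15570572]), 'tvec': array([0.04642727, 0.52751612, 0.9838936 ])}
wrist {'camera_matrix': array([[350.65913653,   0.        , 279.40465038],
       [  0.        , 350.65913653, 210.85707097],
       [  0.        ,   0.        ,   1.        ]]), 'mount': array([[-1.25066280e-04, -9.57904731e-01, -2.87086244e-01,
         7.34410831e-02],
       [ 9.99999831e-01,  4.29810991e-05, -5.79052675e-04,
         1.33052319e-04],
       [ 5.67016579e-04, -2.87086268e-01,  9.57904564e-01,
        -1.41371728e-01],
       [ 0.00000000e+00,  0.00000000e+00,  0.00000000e+00,
         1.00000000e+00]])}
```

View pics/scene0.png

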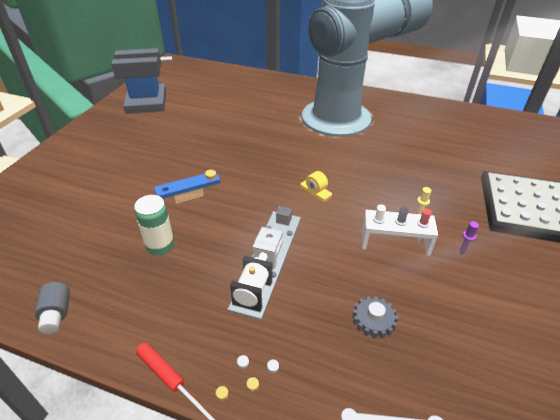

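View pics/top0.png

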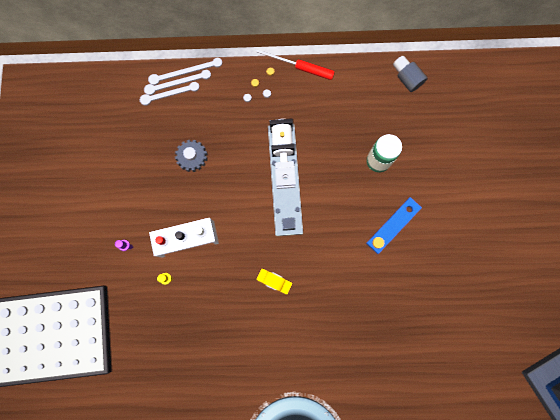

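View pics/wrist0.png

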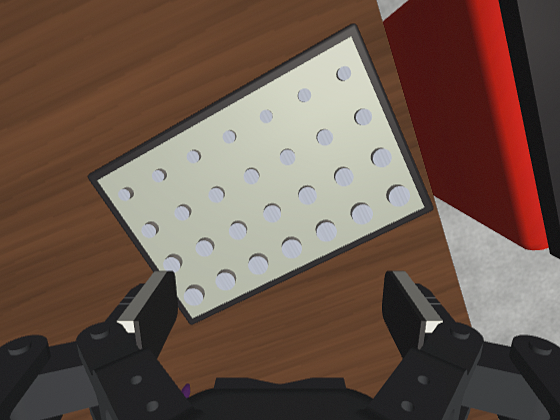

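The top view shows the link at (395,225), the yoke at (285,175) with its mouth toward the base, and the rack at (182,237). The red pin is at (160,240), with purple and yellow look-alikes at (123,245) and (165,279). The oil can is at (385,153), close to the link.

```bash
cat > h.py <<'E'
from bench import monitor, read_camera, camera_model, manip, models
import cv2,numpy as np
def cam(name,st=None):
    c=camera_model(name);K=c["camera_matrix"]
    if name=="wrist":
        st=st or monitor.observe();T=np.eye(4);T[:3,:3]=st["orientation"];T[:3,3]=st["eef_pos"]
        return K,T@c["mount"]
    R=cv2.Rodrigues(c["rvec"])[0];T=np.eye(4);T[:3,:3]=R;T[:3,3]=c["tvec"].ravel()
    return K,np.linalg.inv(T)
def cloud(K,T,d):
    v,u=np.indices(d.shape);z=d
    P=np.stack([(u-K[0,2])/K[0,0]*z,(v-K[1,2])/K[1,1]*z,z],-1)
    W=P@T[:3,:3].T+T[:3,3];W[d<=0]=np.nan;return W
def ray(K,T,uv,zw):
    p=np.array([(uv[0]-K[0,2])/K[0,0],(uv[1]-K[1,2])/K[1,1],1]);r=T[:3,:3]@p
    return T[:3,3]+r*(zw-T[2,3])/r[2]
def proj(K,T,X):
    Ti=np.linalg.inv(T);p=Ti[:3,:3]@np.asarray(X)+Ti[:3,3];q=K@p;return q[:2]/q[2]
E
python3 - <<'E'
from h import *
t0=monitor.observe()['t']
z=np.load('top0.npz');p,d=z['p'],z['d'];K,T=cam("top");W=cloud(K,T,d)
hsv=cv2.cvtColor(p,cv2.COLOR_RGB2HSV)
def reg(name,r,zr,m=None):
    u0,v0,u1,v1=r;M=np.zeros(d.shape,bool);M[v0:v1,u0:u1]=1
    M&=(W[...,2]>zr[0])&(W[...,2]<zr[1])
    if m is not None:M&=m
    P=W[M];rc=cv2.minAreaRect((P[:,:2]*1000).astype(np.float32));
    print(name,M.sum(),P.mean(0).round(4),rc,np.median(P[:,2]).round(4),np.percentile(P[:,2],[2,98]).round(3))
H,S,V=hsv[...,0],hsv[...,1],hsv[...,2]
reg("bench",(300,250,350,300),(-.05,.05))
reg("link",(355,190,435,260),(.025,.06),(H>100)&(H<125)&(S>120))
reg("boss",(355,190,435,260),(.035,.07),(H<35)&(S>120))
reg("base",(255,110,315,245),(.004,.02))
reg("rest",(270,205,310,240),(.03,.05))
reg("ear",(262,160,310,190),(.055,.075))
reg("cyl",(262,110,310,160),(.02,.12))
reg("rack",(140,210,225,260),(.052,.069))
reg("knobs",(140,210,225,260),(.085,.12))
reg("redk",(140,210,225,260),(.07,.12),(S>150)&((H<8)|(H>172)))
reg("yell",(150,265,180,290),(.03,.12))
reg("purp",(110,235,135,255),(.03,.12))
reg("bear",(250,260,300,300),(.01,.12))
reg("can",(360,130,410,175),(.05,.2))
reg("gear",(170,135,212,175),(.01,.2))
for n in("link","link_eye","rack","pin","short_pin","thin_pin","yoke","bearing","oil_can"):
    print(n,[(np.round(o["centre"],4),round(o["p"],2)) for o in models.look_for(n,"top")])
E
```

```text
bench 2487 [ 0.379  -0.0813  0.0006] ((379.32379150390625, -81.81967163085938), (117.9722671508789, 116.67259979248047), 88.33356475830078) 0.0006 [-0.003  0.005]
link 869 [ 0.4919 -0.246   0.0424] ((489.0479431152344, -243.3717041015625), (35.80628967285156, 151.01821899414062), 44.576541900634766) 0.0426 [0.036 0.047]
boss 89 [ 0.4478 -0.2001  0.0545] ((447.9577331542969, -200.73411560058594), (22.257240295410156, 21.394153594970703), 38.651283264160156) 0.0545 [0.049 0.058]
base 1764 [0.5795 0.0048 0.0101] ((623.0135498046875, 8.019828796386719), (145.29344177246094, 340.8314514160156), 87.98644256591797) 0.0102 [0.004 0.016]
rest 144 [0.4986 0.001  0.04  ] ((499.6382751464844, 0.9287557601928711), (26.32599449157715, 29.31385612487793), 2.8343570232391357) 0.0401 [0.033 0.044]
ear 435 [0.6127 0.0069 0.0651] ((616.1775512695312, 7.14845085144043), (62.83808135986328, 43.80154800415039), 2.8661389350891113) 0.0652 [0.059 0.069]
cyl 821 [0.7003 0.0116 0.0633] ((698.6837768554688, 11.097705841064453), (95.76643371582031, 55.83281707763672), 2.8288493156433105) 0.0664 [0.033 0.079]
ra
[... 1264 characters left out ...]
.0457]), 0.7), (array([0.4673, 0.2405, 0.063 ]), 0.69)]
link_eye [(array([ 0.4831, -0.2396,  0.0443]), 0.64), (array([0.4749, 0.1975, 0.0863]), 0.57), (array([0.6083, 0.0097, 0.0104]), 0.44)]
rack [(array([0.4708, 0.2379, 0.0613]), 0.97)]
pin [(array([0.4547, 0.3848, 0.0678]), 0.71), (array([0.3788, 0.2778, 0.0714]), 0.67), (array([0.6088, 0.0091, 0.0156]), 0.51)]
short_pin [(array([0.48  , 0.1985, 0.0864]), 0.4)]
thin_pin [(array([0.4691, 0.241 , 0.086 ]), 0.41)]
yoke [(array([0.6074, 0.0067, 0.0122]), 0.58), (array([0.4784, 0.2002, 0.0849]), 0.23)]
bearing [(array([0.362 , 0.0387, 0.0431]), 0.69)]
oil_can [(array([ 0.6454, -0.2194,  0.1215]), 0.66), (array([0.6753, 0.2412, 0.019 ]), 0.66)]
```

```bash
cat >> h.py <<'E'
def plan(tgt,yang):
    """rotation (tool rz deg) and then shift in mm in the rotated (pointing-down) frame"""
    s=monitor.observe();R=s["orientation"];a=np.radians(yang)
    y=np.array([np.cos(a),np.sin(a),0]);z=np.array([0,0,-1.]);x=np.cross(y,z)
    G=np.stack([x,y,z],1)
    rv=np.degrees(cv2.Rodrigues(R.T@G)[0].ravel())
    t=G.T@(np.asarray(tgt)-s["eef_pos"])*1000
    print("t %.2f pos"%s["t"],s["eef_pos"].round(4),"rot",rv.round(2),"shift",t.round(1),"w %.4f"%s["gripper_width"],"F",s["contact_force"].round(1))
E
python3 - <<'E'
from h import *
plan((.4848,-.2391,.14),44.6)
E
```

```text
t 0.60 pos [0.2458 0.6018 0.2313] rot [ 0.    0.   23.18] shift [-766.5 -420.2   91.3] w 0.0855 F [ 0.4  0.3 -0. ]
```

```bash
python3 -m crank '[{"rz":5.8},{"rz":5.8},{"rz":5.8},{"rz":5.8},{"tx":-31,"ty":-17},{"tx":-31,"ty":-17},{"tx":-31,"ty":-17},{"tx":-31,"ty":-17},{"tx":-31,"ty":-17},{"tx":-31,"ty":-17},{"tx":-31,"ty":-17},{"tx":-31,"ty":-17},{"tx":-31,"ty":-17},{"tx":-31,"ty":-17},{"tx":-31,"ty":-17},{"tx":-31,"ty":-17},{"tx":-31,"ty":-17},{"tx":-31,"ty":-17},{"tx":-31,"ty":-17},{"tx":-31,"ty":-17}]' 40
python3 - <<'E'
from h import *
plan((.4848,-.2391,.14),44.6)
E
```

```text
t 0.60 pos [0.2458 0.6018 0.2313] rot [ 0.    0.   23.18] shift [-766.5 -420.2   91.3] w 0.0855 F [ 0.4  0.3 -0. ]$[0]: bad value
```

```bash
python3 -m crank '[{"rx":0,"ry":0,"rz":5.8,"tx":0,"ty":0,"tz":0,"claw":0}]' 40; python3 -m crank 2>&1 | head
```

```text
t: 0.68
eef_pos: [0.2458, 0.6018, 0.2313]
orientation: [[-0.882, 0.471, 0.0], [0.471, 0.882, 0.0], [0.0, 0.0, -1.0]]
contact_force: [0.7, 0.4, 0.1]
gripper_width: 0.0855
invalid input
```

```bash
python3 -m crank '[{"rx":0,"ry":0,"rz":5.8,"tx":0,"ty":0,"tz":0,"claw":0},{"rx":0,"ry":0,"rz":5.8,"tx":0,"ty":0,"tz":0,"claw":0},{"rx":0,"ry":0,"rz":5.8,"tx":0,"ty":0,"tz":0,"claw":0},{"rx":0,"ry":0,"rz":0,"tx":-32,"ty":-17.5,"tz":0,"claw":0},{"rx":0,"ry":0,"rz":0,"tx":-32,"ty":-17.5,"tz":0,"claw":0},{"rx":0,"ry":0,"rz":0,"tx":-32,"ty":-17.5,"tz":0,"claw":0},{"rx":0,"ry":0,"rz":0,"tx":-32,"ty":-17.5,"tz":0,"claw":0},{"rx":0,"ry":0,"rz":0,"tx":-32,"ty":-17.5,"tz":0,"claw":0},{"rx":0,"ry":0,"rz":0,"tx":-32,"ty":-17.5,"tz":0,"claw":0},{"rx":0,"ry":0,"rz":0,"tx":-32,"ty":-17.5,"tz":0,"claw":0},{"rx":0,"ry":0,"rz":0,"tx":-32,"ty":-17.5,"tz":0,"claw":0},{"rx":0,"ry":0,"rz":0,"tx":-32,"ty":-17.5,"tz":0,"claw":0},{"rx":0,"ry":0,"rz":0,"tx":-32,"ty":-17.5,"tz":0,"claw":0},{"rx":0,"ry":0,"rz":0,"tx":-32,"ty":-17.5,"tz":0,"claw":0},{"rx":0,"ry":0,"rz":0,"tx":-32,"ty":-17.5,"tz":0,"claw":0},{"rx":0,"ry":0,"rz":0,"tx":-32,"ty":-17.5,"tz":0,"claw":0},{"rx":0,"ry":0,"rz":0,"tx":-32,"ty":-17.5,"tz":0,"claw":0},{"rx":0,"ry":0,"rz":0,"tx":-32,"ty":-17.5,"tz":0,"claw":0},{"rx":0,"ry":0,"rz":0,"tx":-32,"ty":-17.5,"tz":0,"claw":0},{"rx":0,"ry":0,"rz":0,"tx":-32,"ty":-17.5,"tz":0,"claw":0}]' 40
python3 - <<'E'
from h import *
plan((.4848,-.2391,.14),44.6)
E
```

```text
t: 2.35
eef_pos: [0.4159, 0.0036, 0.2317]
orientation: [[-0.702, 0.712, 0.001], [0.712, 0.702, -0.0], [-0.001, 0.001, -1.0]]
contact_force: [0.8, 0.7, -0.2]
gripper_width: 0.0854
t 2.35 pos [0.4159 0.0036 0.2317] rot [ 0.05  0.07 -0.04] shift [-221.1 -121.4   91.7] w 0.0854 F [ 0.8  0.7 -0.2]
```

```bash
python3 -m crank '[{"rx":0,"ry":0,"rz":0,"tx":-31.6,"ty":-17.3,"tz":4,"claw":0},{"rx":0,"ry":0,"rz":0,"tx":-31.6,"ty":-17.3,"tz":4,"claw":0},{"rx":0,"ry":0,"rz":0,"tx":-31.6,"ty":-17.3,"tz":4,"claw":0},{"rx":0,"ry":0,"rz":0,"tx":-31.6,"ty":-17.3,"tz":4,"claw":0},{"rx":0,"ry":0,"rz":0,"tx":-31.6,"ty":-17.3,"tz":4,"claw":0},{"rx":0,"ry":0,"rz":0,"tx":-31.6,"ty":-17.3,"tz":4,"claw":0},{"rx":0,"ry":0,"rz":0,"tx":-31.6,"ty":-17.3,"tz":4,"claw":0},{"rx":0,"ry":0,"rz":0,"tx":0,"ty":0,"tz":0,"claw":0},{"rx":0,"ry":0,"rz":0,"tx":0,"ty":0,"tz":0,"claw":0}]' 40
cat > seg.py <<'E'
from h import *
def seglink(tag):
    st=monitor.observe();p,d=read_camera("wrist");cv2.imwrite(f"pics/{tag}.png",p[:,:,::-1]);np.savez(tag+".npz",p=p,d=d,R=st["orientation"],x=st["eef_pos"])
    K,T=cam("wrist",st);W=cloud(K,T,d);h=cv2.cvtColor(p,cv2.COLOR_RGB2HSV);H,S=h[...,0],h[...,1]
    M=(H>100)&(H<125)&(S>120)&(W[...,2]>.03)
    n,l,s,c=cv2.connectedComponentsWithStats(M.astype(np.uint8));k=1+s[1:,4].argmax()
    P=W[l==k];print(cv2.minAreaRect((P[:,:2]*1000).astype(np.float32)),len(P),np.median(P[:,2]))
    return p,d,W,K,T
E
python3 - <<'E'
from seg import *
plan((.4848,-.2391,.14),44.6)
seglink("w1")
E
```

```text
t: 3.1
eef_pos: [0.4846, -0.2384, 0.2028]
orientation: [[-0.7, 0.714, -0.001], [0.714, 0.7, 0.001], [0.001, -0.0, -1.0]]
contact_force: [0.4, 0.7, -0.3]
gripper_width: 0.0854
t 3.10 pos [ 0.4846 -0.2384  0.2028] rot [-0.   -0.07 -0.16] shift [-0.6 -0.3 62.8] w 0.0854 F [ 0.4  0.7 -0.3]
((488.6960754394531, -241.83740234375), (35.91508483886719, 149.51853942871094), 44.58295822143555) 5605 0.04067183206956598
```

View pics/w1.png

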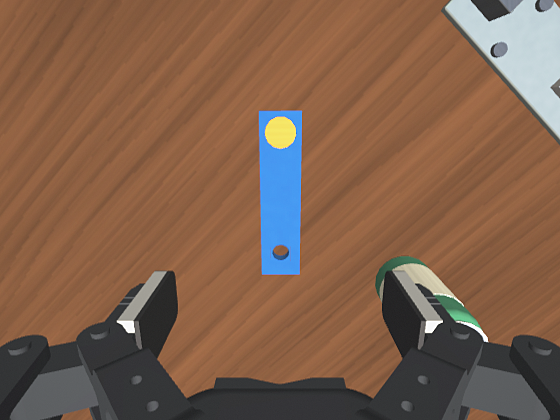

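The link spans from (280,110) to (281,273), with its eye at (281,252) and its boss at (280,132). It lies centred between the jaws, so I go down and grip.

```bash
python3 -m crank '[{"rx":0,"ry":0,"rz":0,"tx":0,"ty":0,"tz":30,"claw":0},{"rx":0,"ry":0,"rz":0,"tx":0,"ty":0,"tz":30,"claw":0},{"rx":0,"ry":0,"rz":0,"tx":0,"ty":0,"tz":30,"claw":0},{"rx":0,"ry":0,"rz":0,"tx":0,"ty":0,"tz":30,"claw":0},{"rx":0,"ry":0,"rz":0,"tx":0,"ty":0,"tz":25,"claw":0},{"rx":0,"ry":0,"rz":0,"tx":0,"ty":0,"tz":20,"claw":0},{"rx":0,"ry":0,"rz":0,"tx":0,"ty":0,"tz":15,"claw":0},{"rx":0,"ry":0,"rz":0,"tx":0,"ty":0,"tz":9,"claw":0},{"rx":0,"ry":0,"rz":0,"tx":0,"ty":0,"tz":0,"claw":80},{"rx":0,"ry":0,"rz":0,"tx":0,"ty":0,"tz":0,"claw":110},{"rx":0,"ry":0,"rz":0,"tx":0,"ty":0,"tz":0,"claw":170},{"rx":0,"ry":0,"rz":0,"tx":0,"ty":0,"tz":0,"claw":255},{"rx":0,"ry":0,"rz":0,"tx":0,"ty":0,"tz":0,"claw":255},{"rx":0,"ry":0,"rz":0,"tx":0,"ty":0,"tz":0,"claw":255},{"rx":0,"ry":0,"rz":0,"tx":0,"ty":0,"tz":0,"claw":255},{"rx":0,"ry":0,"rz":0,"tx":0,"ty":0,"tz":0,"claw":255},{"rx":0,"ry":0,"rz":0,"tx":0,"ty":0,"tz":0,"claw":255}]' 60
```

```text
t: 4.57
eef_pos: [0.4857, -0.2378, 0.016]
orientation: [[-0.702, 0.712, 0.002], [0.712, 0.702, -0.002], [-0.002, 0.0, -1.0]]
contact_force: [-1.4, 1.0, 6.7]
gripper_width: 0.0349
```

```bash
python3 -m crank '[{"rx":0,"ry":0,"rz":0,"tx":0,"ty":0,"tz":-5,"claw":255},{"rx":0,"ry":0,"rz":0,"tx":0,"ty":0,"tz":-15,"claw":255},{"rx":0,"ry":0,"rz":0,"tx":0,"ty":0,"tz":-20,"claw":255},{"rx":0,"ry":0,"rz":0,"tx":0,"ty":0,"tz":-20,"claw":255},{"rx":0,"ry":0,"rz":0,"tx":0,"ty":0,"tz":-10,"claw":255},{"rx":0,"ry":0,"rz":0,"tx":0,"ty":0,"tz":0,"claw":255},{"rx":0,"ry":0,"rz":0,"tx":0,"ty":0,"tz":0,"claw":255}]' 60
python3 - <<'E'
from h import *
# insertion start: grip 109+5 mm before pin axis
a=np.radians(2.85);A=np.array([.6055,.0062]);g=A-.114*np.array([np.cos(a),np.sin(a)]);print(g)
plan((g[0],g[1],.10),92.85); print(monitor.observe()['wrist_torque'])
E
```

```text
t: 5.15
eef_pos: [0.4845, -0.2369, 0.0841]
orientation: [[-0.702, 0.712, 0.0], [0.712, 0.702, 0.0], [0.0, 0.0, -1.0]]
contact_force: [0.7, 1.2, -6.0]
gripper_width: 0.0351
[0.491641   0.00053176]
t 5.15 pos [ 0.4845 -0.2369  0.0841] rot [  0.    -0.   -48.27] shift [-18.9 236.8 -15.9] w 0.0351 F [ 0.7  1.2 -6. ]
[ 0.01632208 -0.03385097 -0.01625295]
```

```bash
python3 -m crank '[{"rx":0,"ry":0,"rz":-6,"tx":0,"ty":0,"tz":0,"claw":255},{"rx":0,"ry":0,"rz":-6,"tx":0,"ty":0,"tz":0,"claw":255},{"rx":0,"ry":0,"rz":-6,"tx":0,"ty":0,"tz":0,"claw":255},{"rx":0,"ry":0,"rz":-6,"tx":0,"ty":0,"tz":0,"claw":255},{"rx":0,"ry":0,"rz":-6,"tx":0,"ty":0,"tz":0,"claw":255},{"rx":0,"ry":0,"rz":-6,"tx":0,"ty":0,"tz":0,"claw":255},{"rx":0,"ry":0,"rz":-6,"tx":0,"ty":0,"tz":0,"claw":255},{"rx":0,"ry":0,"rz":-6.2,"tx":0,"ty":0,"tz":0,"claw":255},{"rx":0,"ry":0,"rz":0,"tx":-1.9,"ty":15,"tz":0,"claw":255},{"rx":0,"ry":0,"rz":0,"tx":-3,"ty":28,"tz":0,"claw":255},{"rx":0,"ry":0,"rz":0,"tx":-3,"ty":30,"tz":0,"claw":255},{"rx":0,"ry":0,"rz":0,"tx":-3,"ty":30,"tz":0,"claw":255},{"rx":0,"ry":0,"rz":0,"tx":-2,"ty":30,"tz":0,"claw":255},{"rx":0,"ry":0,"rz":0,"tx":-2,"ty":30,"tz":0,"claw":255},{"rx":0,"ry":0,"rz":0,"tx":-2,"ty":30,"tz":0,"claw":255},{"rx":0,"ry":0,"rz":0,"tx":-2,"ty":25,"tz":0,"claw":255},{"rx":0,"ry":0,"rz":0,"tx":0,"ty":18.8,"tz":0,"claw":255},{"rx":0,"ry":0,"rz":0,"tx":0,"ty":0,"tz":0,"claw":255},{"rx":0,"ry":0,"rz":0,"tx":0,"ty":0,"tz":0,"claw":255}]' 60
python3 - <<'E'
from seg import *
plan((.4916,.0005,.10),92.85)
p,d,W,K,T=seglink("w2")
p,d=read_camera("scene");cv2.imwrite("pics/s2.png",p[:,:,::-1])
# top view: fresh link & yoke measurement
p,d=read_camera("top");K,T=cam("top");W=cloud(K,T,d);np.savez("t2.npz",p=p,d=d)
E
```

```text
t: 6.73
eef_pos: [0.4907, 0.0019, 0.0829]
orientation: [[-0.999, -0.05, -0.003], [-0.05, 0.999, 0.001], [0.003, 0.001, -1.0]]
contact_force: [0.3, 0.2, -5.0]
gripper_width: 0.035
t 6.73 pos [0.4907 0.0019 0.0829] rot [ 0.04 -0.16 -0.  ] shift [ -0.8  -1.4 -17.1] w 0.0350 F [ 0.3  0.2 -5. ]
((473.38128662109375, 0.13181495666503906), (105.10630798339844, 38.49375915527344), 2.702972173690796) 20645 0.10758829979076244
```

View pics/w2.png

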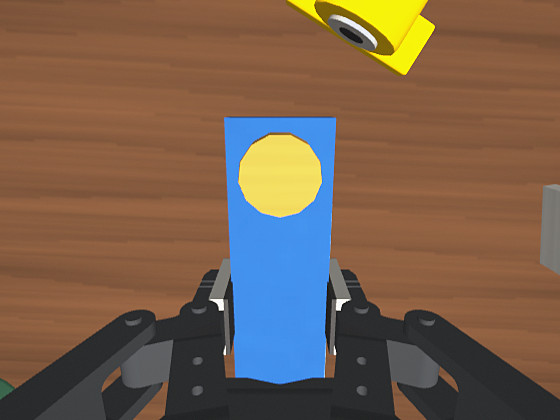

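View pics/s2.png

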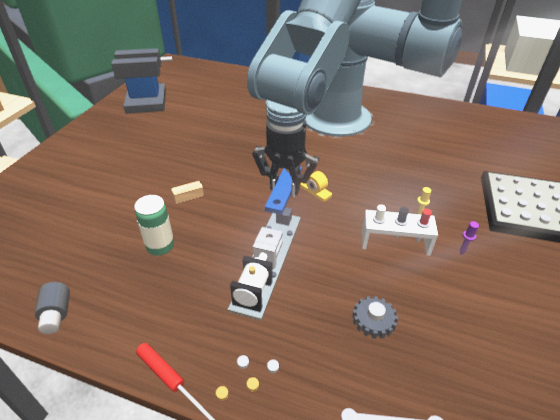

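```bash
python3 - <<'E'
from h import *
z=np.load('t2.npz');p,d=z['p'],z['d'];K,T=cam("top");W=cloud(K,T,d)
cv2.imwrite("pics/t2c.png",cv2.resize(p[90:290,200:400,::-1],(800,800),interpolation=cv2.INTER_NEAREST)[:600])
h=cv2.cvtColor(p,cv2.COLOR_RGB2HSV);H,S=h[...,0],h[...,1]
M=(H>100)&(H<125)&(S>120)&(W[...,2]>.08);M[:, :200]=0;M[:,350:]=0;M[300:]=0
P=W[M];print(len(P),np.median(P[:,2]),cv2.minAreaRect((P[:,:2]*1000).astype(np.float32)))
# ear edges
M=(W[...,2]>.058)&(W[...,2]<.072);M[:150]=0;M[195:]=0;M[:,:262]=0;M[:,310:]=0
a=np.radians(2.85);Q=(W[...,:2]-[.6055,.0062])@np.array([[np.cos(a),-np.sin(a)],[np.sin(a),np.cos(a)]])
q=Q[M];w=q[np.abs(q[:,1])<.03];print(np.percentile(w,[0,1,99,100],axis=0).round(4))
wide=q[np.abs(q[:,1])>.015];print("wide x",np.percentile(wide[:,0],[0,2,98,100]).round(4))
M=(W[...,2]>.033)&(W[...,2]<.047);M[:205]=0;M[240:]=0;M[:,:270]=0;M[:,305:]=0
M0=np.load('top0.npz')
v,u=np.where(M);print("rest now",len(v))
E
```

```text
0 nan ((0.0, 0.0), (0.0, 0.0), 0.0)
[[-0.0054 -0.0214]
 [-0.0035 -0.0209]
 [ 0.0658  0.0223]
 [ 0.0667  0.027 ]]
wide x [-0.0052 -0.0031  0.0661  0.0667]
rest now 0
  return _methods._mean(a, axis=axis, dtype=dtype,
  ret = ret.dtype.type(ret / rcount)
```

View pics/t2c.png

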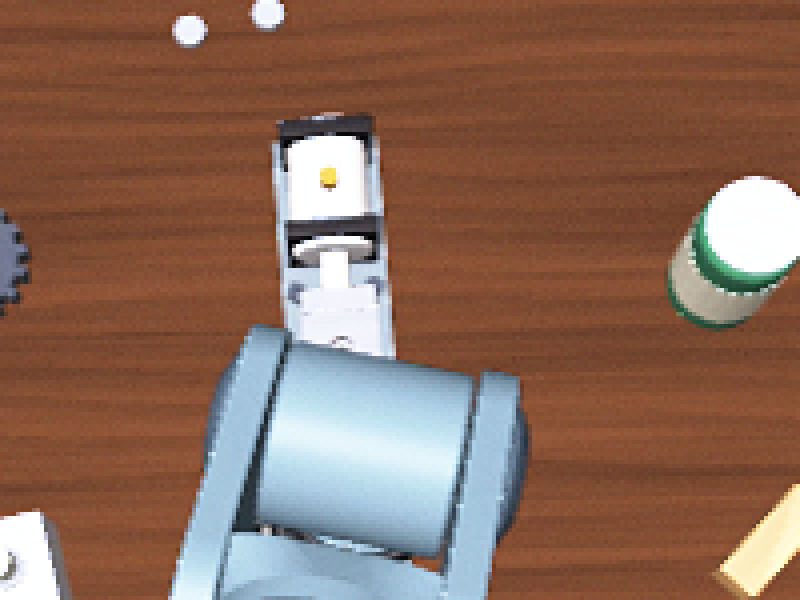

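```bash
python3 - <<'E'
from h import *
z=np.load('top0.npz');p,d=z['p'],z['d'];K,T=cam("top");W=cloud(K,T,d)
a=np.radians(2.85);Q=(W[...,:2]-[.6055,.0062])@np.array([[np.cos(a),-np.sin(a)],[np.sin(a),np.cos(a)]])
M=(W[...,2]>.058)&(W[...,2]<.072);M[:150]=0;M[200:]=0;M[:,:262]=0;M[:,310:]=0
q=Q[M];print(np.percentile(q,[0,1,99,100],axis=0).round(4))
print(ray(K,T,(284.9,177),.065))
cv2.imwrite("pics/t0c.png",cv2.resize(p[150:210,250:330,::-1],(800,600),interpolation=cv2.INTER_NEAREST))
zs=[monitor.observe()['eef_pos'] for _ in range(5)];print(zs)
E
```

```text
[[-0.0207 -0.0215]
 [-0.0203 -0.0211]
 [ 0.0658  0.0222]
 [ 0.0671  0.027 ]]
[0.60380618 0.00759032 0.065     ]
[array([ 4.91742584e-01, -2.47515208e-06,  8.37453192e-02]), array([ 4.91742584e-01, -2.47515208e-06,  8.37453192e-02]), array([ 4.91742584e-01, -2.47515208e-06,  8.37453192e-02]), array([ 4.91742584e-01, -2.47515208e-06,  8.37453192e-02]), array([ 4.91742584e-01, -2.47515208e-06,  8.37453192e-02])]
```

View pics/t0c.png

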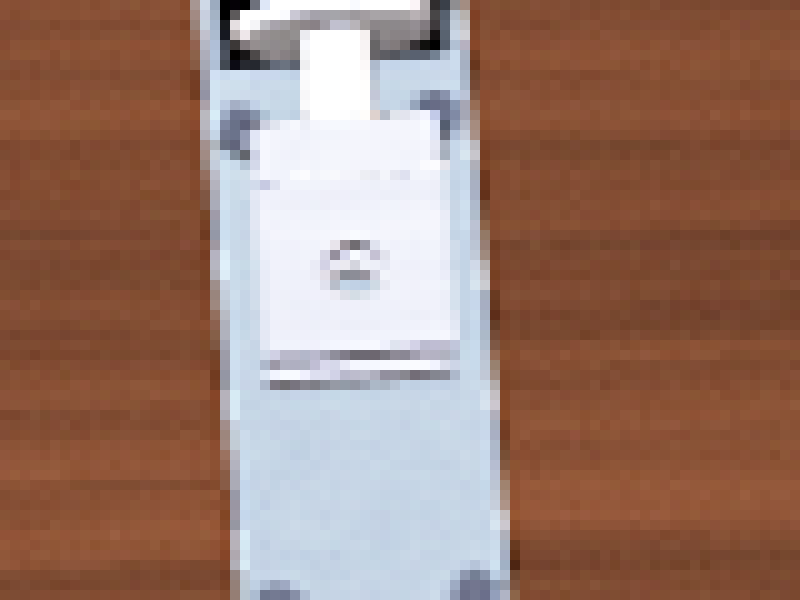

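```bash
python3 -m crank '[{"rx":0,"ry":0,"rz":0,"tx":0,"ty":0,"tz":20,"claw":255},{"rx":0,"ry":0,"rz":0,"tx":0,"ty":0,"tz":15,"claw":255},{"rx":0,"ry":0,"rz":0,"tx":0,"ty":0,"tz":10,"claw":255},{"rx":0,"ry":0,"rz":0,"tx":0,"ty":0,"tz":7,"claw":255},{"rx":0,"ry":0,"rz":0,"tx":0,"ty":0,"tz":0,"claw":255},{"rx":0,"ry":0,"rz":0,"tx":0,"ty":0,"tz":0,"claw":255}]' 60
python3 -m crank '[{"rx":0,"ry":0,"rz":0,"tx":0,"ty":0,"tz":1,"claw":255},{"rx":0,"ry":0,"rz":0,"tx":0,"ty":0,"tz":0,"claw":255}]'
python3 -m crank '[{"rx":0,"ry":0,"rz":0,"tx":0,"ty":0,"tz":1,"claw":255},{"rx":0,"ry":0,"rz":0,"tx":0,"ty":0,"tz":0,"claw":255}]'
python3 -m crank '[{"rx":0,"ry":0,"rz":0,"tx":0,"ty":0,"tz":1,"claw":255},{"rx":0,"ry":0,"rz":0,"tx":0,"ty":0,"tz":0,"claw":255}]'
```

```text
t: 7.38
eef_pos: [0.4922, -0.0, 0.0323]
orientation: [[-0.999, -0.048, -0.0], [-0.048, 0.999, -0.0], [0.0, -0.0, -1.0]]
contact_force: [-0.3, 0.6, -5.7]
gripper_width: 0.0354
t: 7.55
eef_pos: [0.4928, 0.0001, 0.032]
orientation: [[-0.999, -0.048, 0.002], [-0.048, 0.999, -0.0], [-0.002, -0.001, -1.0]]
contact_force: [-0.1, -0.7, -5.6]
gripper_width: 0.0348
t: 7.72
eef_pos: [0.4925, 0.0003, 0.0307]
orientation: [[-0.999, -0.049, 0.001], [-0.049, 0.999, -0.0], [-0.001, -0.0, -1.0]]
contact_force: [-0.1, -0.1, -4.7]
gripper_width: 0.0348
t: 7.88
eef_pos: [0.4922, 0.0004, 0.0293]
orientation: [[-0.999, -0.049, 0.0], [-0.049, 0.999, -0.0], [-0.0, -0.0, -1.0]]
contact_force: [-0.5, 0.0, -4.7]
gripper_width: 0.0349
```

```bash
python3 - <<'E'
from h import *
p,d=read_camera("scene");cv2.imwrite("pics/s3.png",cv2.resize(p[170:320,210:350,::-1],(560,600),interpolation=cv2.INTER_CUBIC))
E
```

```text
(no output)
```

View pics/s3.png

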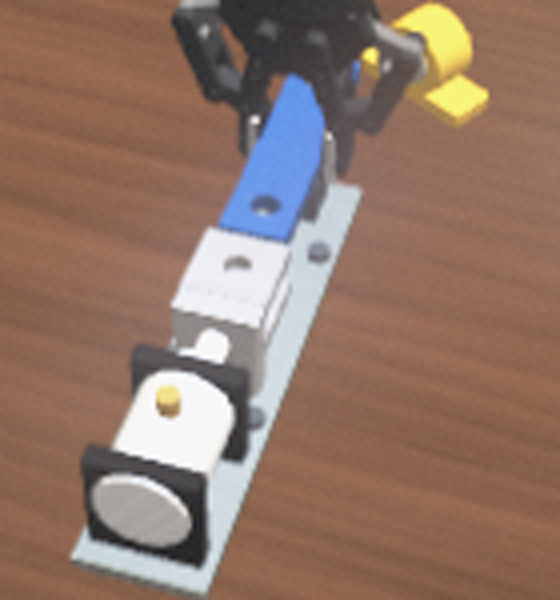

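The link lines up with the yoke (eye at (265,205) in the crop, ear hole at (237,263)). I keep lowering it to touch the rest.

```bash
for i in 1 2; do :; done; python3 -m crank '[{"rx":0,"ry":0,"rz":0,"tx":0,"ty":0,"tz":1,"claw":255},{"rx":0,"ry":0,"rz":0,"tx":0,"ty":0,"tz":0,"claw":255}]' | egrep 'pos|force'
python3 -m crank '[{"rx":0,"ry":0,"rz":0,"tx":0,"ty":0,"tz":1,"claw":255},{"rx":0,"ry":0,"rz":0,"tx":0,"ty":0,"tz":0,"claw":255}]'| egrep 'pos|force'
python3 -m crank '[{"rx":0,"ry":0,"rz":0,"tx":0,"ty":0,"tz":0.7,"claw":255},{"rx":0,"ry":0,"rz":0,"tx":0,"ty":0,"tz":0,"claw":255}]'| egrep 'pos|force'
```

```text
eef_pos: [0.492, 0.0004, 0.0282]
contact_force: [0.2, -0.0, -5.1]
eef_pos: [0.492, 0.0004, 0.0271]
contact_force: [-0.3, -0.2, -4.9]
eef_pos: [0.492, 0.0003, 0.0265]
contact_force: [-0.3, 0.6, -4.7]
```

```bash
python3 -m crank '[{"rx":0,"ry":0,"rz":0,"tx":0,"ty":0,"tz":0.6,"claw":255},{"rx":0,"ry":0,"rz":0,"tx":0,"ty":0,"tz":0,"claw":255}]' | egrep 'pos|force'
python3 -m crank '[{"rx":0,"ry":0,"rz":0,"tx":0,"ty":0,"tz":0.6,"claw":255},{"rx":0,"ry":0,"rz":0,"tx":0,"ty":0,"tz":0,"claw":255}]'| egrep 'pos|force'
```

```text
eef_pos: [0.4922, 0.0003, 0.0261]
contact_force: [0.0, -0.2, -3.6]
eef_pos: [0.4922, 0.0003, 0.026]
contact_force: [-3.9, 0.8, 3.4]
```

```bash
python3 -m crank '[{"rx":0,"ry":0,"rz":0,"tx":0,"ty":0.7,"tz":-2,"claw":255},{"rx":0,"ry":0,"rz":0,"tx":0,"ty":0,"tz":0,"claw":255},{"rx":0,"ry":0,"rz":0,"tx":-6,"ty":0,"tz":0,"claw":255},{"rx":0,"ry":0,"rz":0,"tx":-6,"ty":0,"tz":0,"claw":255},{"rx":0,"ry":0,"rz":0,"tx":-5,"ty":0,"tz":0,"claw":255},{"rx":0,"ry":0,"rz":0,"tx":0,"ty":0,"tz":0,"claw":255}]'

```

```text
t: 9.27
eef_pos: [0.5107, 0.0017, 0.0277]
orientation: [[-0.999, -0.049, 0.002], [-0.049, 0.999, -0.0], [-0.002, -0.0, -1.0]]
contact_force: [-0.0, -0.3, -5.6]
gripper_width: 0.035
```

```bash
python3 -m crank '[{"rx":0,"ry":0,"rz":0,"tx":-5,"ty":0,"tz":0,"claw":255},{"rx":0,"ry":0,"rz":0,"tx":-5,"ty":0,"tz":0,"claw":255},{"rx":0,"ry":0,"rz":0,"tx":0,"ty":0,"tz":0,"claw":255}]'| egrep 'pos|force'
python3 -m crank '[{"rx":0,"ry":0,"rz":0,"tx":-6,"ty":0,"tz":0,"claw":255},{"rx":0,"ry":0,"rz":0,"tx":-6,"ty":0,"tz":0,"claw":255},{"rx":0,"ry":0,"rz":0,"tx":-6,"ty":0,"tz":0,"claw":255},{"rx":0,"ry":0,"rz":0,"tx":-4,"ty":0,"tz":0,"claw":255},{"rx":0,"ry":0,"rz":0,"tx":0,"ty":0,"tz":0,"claw":255}]'| egrep 'pos|force'
```

```text
eef_pos: [0.5203, 0.0022, 0.0277]
contact_force: [0.6, -0.2, -4.1]
eef_pos: [0.5423, 0.0033, 0.0277]
contact_force: [-0.2, 0.6, -4.2]
```

```bash
python3 -m crank '[{"rx":0,"ry":0,"rz":0,"tx":-2,"ty":0,"tz":0,"claw":255},{"rx":0,"ry":0,"rz":0,"tx":0,"ty":0,"tz":0,"claw":255}]'| egrep 'pos|force'
python3 -m crank '[{"rx":0,"ry":0,"rz":0,"tx":-1.5,"ty":0,"tz":0,"claw":255},{"rx":0,"ry":0,"rz":0,"tx":0,"ty":0,"tz":0,"claw":255}]'| egrep 'pos|force'
```

```text
eef_pos: [0.5432, 0.0035, 0.0273]
contact_force: [-0.1, 0.3, -4.3]
eef_pos: [0.5446, 0.0036, 0.0274]
contact_force: [-0.3, -0.1, -5.5]
```

```bash
python3 -m crank '[{"rx":0,"ry":0,"rz":0,"tx":-1.3,"ty":0,"tz":0,"claw":255},{"rx":0,"ry":0,"rz":0,"tx":0,"ty":0,"tz":0,"claw":255}]'| egrep 'pos|force'
python3 -m crank '[{"rx":0,"ry":0,"rz":0,"tx":-1,"ty":0,"tz":0,"claw":255},{"rx":0,"ry":0,"rz":0,"tx":0,"ty":0,"tz":0,"claw":255}]'| egrep 'pos|force'
```

```text
eef_pos: [0.546, 0.0036, 0.0274]
contact_force: [0.6, -0.7, -4.9]
eef_pos: [0.547, 0.0037, 0.0275]
contact_force: [0.2, -0.3, -5.4]
```

```bash
python3 -m crank '[{"rx":0,"ry":0,"rz":0,"tx":-1,"ty":0,"tz":0,"claw":255},{"rx":0,"ry":0,"rz":0,"tx":0,"ty":0,"tz":0,"claw":255}]'| egrep 'pos|force'
python3 -m crank '[{"rx":0,"ry":0,"rz":0,"tx":-1,"ty":0,"tz":0,"claw":255},{"rx":0,"ry":0,"rz":0,"tx":0,"ty":0,"tz":0,"claw":255}]'| egrep 'pos|force'
```

```text
eef_pos: [0.5472, 0.0037, 0.0271]
contact_force: [-3.3, -0.2, -3.0]
eef_pos: [0.5471, 0.0038, 0.0267]
contact_force: [-8.1, -1.9, -1.2]
```

```bash
python3 -m crank '[{"rx":0,"ry":0,"rz":0,"tx":0,"ty":0,"tz":1,"claw":255},{"rx":0,"ry":0,"rz":0,"tx":0,"ty":0,"tz":0,"claw":255}]'| egrep 'pos|force'
python3 -m crank '[{"rx":0,"ry":0,"rz":0,"tx":0,"ty":0,"tz":0.8,"claw":255},{"rx":0,"ry":0,"rz":0,"tx":0,"ty":0,"tz":0,"claw":255}]'| egrep 'pos|force'
```

```text
eef_pos: [0.5472, 0.0038, 0.0262]
contact_force: [-9.2, -1.9, 1.3]
eef_pos: [0.5471, 0.0038, 0.0261]
contact_force: [-10.5, -1.7, 8.4]
```

```bash
python3 -m crank '[{"rx":0,"ry":0,"rz":0,"tx":0,"ty":0,"tz":0,"claw":120},{"rx":0,"ry":0,"rz":0,"tx":0,"ty":0,"tz":0,"claw":60},{"rx":0,"ry":0,"rz":0,"tx":0,"ty":0,"tz":0,"claw":0},{"rx":0,"ry":0,"rz":0,"tx":0,"ty":0,"tz":0,"claw":0},{"rx":0,"ry":0,"rz":0,"tx":0,"ty":0,"tz":0,"claw":0},{"rx":0,"ry":0,"rz":0,"tx":0,"ty":0,"tz":-10,"claw":0},{"rx":0,"ry":0,"rz":0,"tx":0,"ty":0,"tz":-25,"claw":0},{"rx":0,"ry":0,"rz":0,"tx":0,"ty":0,"tz":-35,"claw":0},{"rx":0,"ry":0,"rz":0,"tx":0,"ty":0,"tz":-35,"claw":0},{"rx":0,"ry":0,"rz":0,"tx":0,"ty":0,"tz":-35,"claw":0},{"rx":0,"ry":0,"rz":0,"tx":-10,"ty":0,"tz":-30,"claw":0},{"rx":0,"ry":0,"rz":0,"tx":0,"ty":0,"tz":0,"claw":0},{"rx":0,"ry":0,"rz":0,"tx":0,"ty":0,"tz":0,"claw":0}]'
python3 - <<'E'
from h import *
st=monitor.observe();p,d=read_camera("wrist");np.savez("w4.npz",p=p,d=d,R=st["orientation"],x=st["eef_pos"]);cv2.imwrite("pics/w4.png",p[:,:,::-1])
p,d=read_camera("scene");cv2.imwrite("pics/s4.png",cv2.resize(p[170:320,210:350,::-1],(560,600),interpolation=cv2.INTER_CUBIC))
plan((.460,.289,.2),92)
E
```

```text
t: 12.35
eef_pos: [0.5606, 0.004, 0.1989]
orientation: [[-0.999, -0.049, 0.006], [-0.049, 0.999, -0.001], [-0.006, -0.001, -1.0]]
contact_force: [-0.1, 0.8, -0.5]
gripper_width: 0.0857
t 12.45 pos [0.5581 0.0044 0.1949] rot [ 0.02 -0.08  0.78] shift [ 88.1 287.8  -5.1] w 0.0852 F [-0.3  0.4 -0.8]
```

View pics/w4.png

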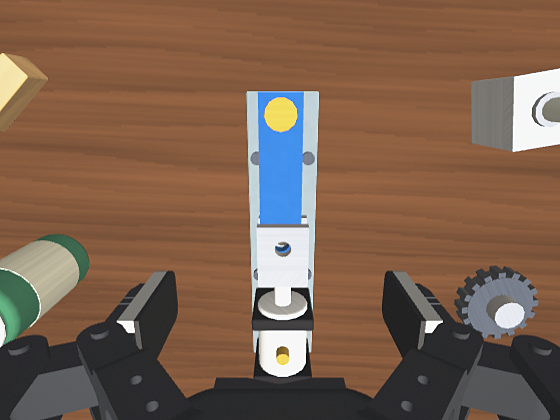

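View pics/s4.png

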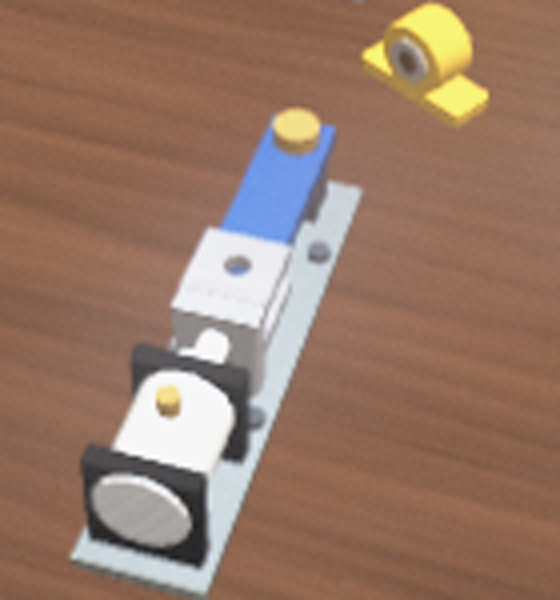

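```bash
python3 - <<'E'
from h import *
z=np.load('w4.npz');p=z['p'].copy();K,T=cam("wrist",{"orientation":z['R'],"eef_pos":z['x']})
h,w=p.shape[:2];crop=p[215:265,245:320,::-1];cv2.imwrite("pics/w4c.png",cv2.resize(crop,(750,500),interpolation=cv2.INTER_CUBIC))
print(ray(K,T,(282.5,249),.065), T[:3,3])
W=cloud(K,T,z['d']);hs=cv2.cvtColor(p,cv2.COLOR_RGB2HSV);H,S=hs[...,0],hs[...,1]
M=(H>100)&(H<125)&(S>120)&(W[...,2]>.03);M[225:]=0;M[:,:230]=0;M[:,330:]=0
P=W[M];print(cv2.minAreaRect((P[:,:2]*1000).astype(np.float32)),np.median(P[:,2]),P[:,0].min())
q=P; sl=np.polyfit(P[:,0],P[:,2],1);print("slope z/x",sl)
M=(W[...,2]>.058)&(W[...,2]<.07)&(S<60);M[:223]=0;M[290:]=0;M[:,:245]=0;M[:,325:]=0
P=W[M];print("ear",cv2.minAreaRect((P[:,:2]*1000).astype(np.float32)),np.median(P[:,2]))
E
```

```text
[0.60413306 0.00868783 0.065     ] [0.4864691  0.00083411 0.33986317]
((532.0131225585938, 3.363401412963867), (108.83108520507812, 36.431175231933594), 3.257450819015503) 0.050660512821812914 0.47696277233161105
slope z/x [-0.00045124  0.05090326]
ear ((612.4395141601562, 9.114233016967773), (56.6781120300293, 44.03214645385742), 2.5629096031188965) 0.06354870603132245
```

View pics/w4c.png

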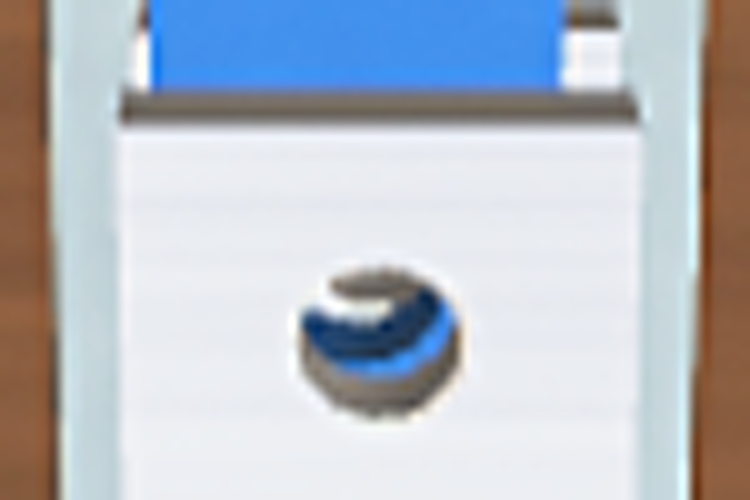

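The ear hole is at (283,249). The link sits about 2 mm toward −y of the fixture's centreline, because blue shows on the right side of the hole. Its depth against the web looks right. I'll re-grip it 2 mm over to centre it.

```bash
python3 -m crank '[{"rx":0,"ry":0,"rz":0,"tx":10,"ty":2,"tz":30,"claw":0},{"rx":0,"ry":0,"rz":0,"tx":0,"ty":0,"tz":35,"claw":0},{"rx":0,"ry":0,"rz":0,"tx":0,"ty":0,"tz":35,"claw":0},{"rx":0,"ry":0,"rz":0,"tx":0,"ty":0,"tz":35,"claw":0},{"rx":0,"ry":0,"rz":0,"tx":0,"ty":0,"tz":24,"claw":0},{"rx":0,"ry":0,"rz":0,"tx":0,"ty":0,"tz":10,"claw":60},{"rx":0,"ry":0,"rz":0,"tx":0,"ty":0,"tz":0,"claw":100},{"rx":0,"ry":0,"rz":0,"tx":0,"ty":0,"tz":0,"claw":125},{"rx":0,"ry":0,"rz":0,"tx":0,"ty":0,"tz":0,"claw":170},{"rx":0,"ry":0,"rz":0,"tx":0,"ty":0,"tz":0,"claw":255},{"rx":0,"ry":0,"rz":0,"tx":0,"ty":0,"tz":0,"claw":255},{"rx":0,"ry":0,"rz":0,"tx":0,"ty":0,"tz":0,"claw":255},{"rx":0,"ry":0,"rz":0,"tx":0,"ty":0,"tz":0,"claw":255}]' 20
```

```text
t: 13.53
eef_pos: [0.55, 0.005, 0.0285]
orientation: [[-0.999, -0.049, 0.003], [-0.049, 0.999, -0.002], [-0.003, -0.002, -1.0]]
contact_force: [-3.7, -4.3, 7.0]
gripper_width: 0.0357
```

```bash
python3 -m crank '[{"rx":0,"ry":0,"rz":0,"tx":0,"ty":0,"tz":-1,"claw":255},{"rx":0,"ry":0,"rz":0,"tx":-1,"ty":0,"tz":0,"claw":255},{"rx":0,"ry":0,"rz":0,"tx":0,"ty":0,"tz":0,"claw":255}]' 30
python3 -m crank '[{"rx":0,"ry":0,"rz":0,"tx":0,"ty":0,"tz":0.8,"claw":255},{"rx":0,"ry":0,"rz":0,"tx":0,"ty":0,"tz":0,"claw":120},{"rx":0,"ry":0,"rz":0,"tx":0,"ty":0,"tz":0,"claw":60},{"rx":0,"ry":0,"rz":0,"tx":0,"ty":0,"tz":0,"claw":0},{"rx":0,"ry":0,"rz":0,"tx":0,"ty":0,"tz":0,"claw":0},{"rx":0,"ry":0,"rz":0,"tx":0,"ty":0,"tz":-10,"claw":0},{"rx":0,"ry":0,"rz":0,"tx":0,"ty":0,"tz":-25,"claw":0},{"rx":0,"ry":0,"rz":0,"tx":0,"ty":0,"tz":-35,"claw":0},{"rx":0,"ry":0,"rz":0,"tx":0,"ty":0,"tz":-35,"claw":0},{"rx":0,"ry":0,"rz":0,"tx":8,"ty":0,"tz":-35,"claw":0},{"rx":0,"ry":0,"rz":0,"tx":0,"ty":0,"tz":-20,"claw":0},{"rx":0,"ry":0,"rz":0,"tx":0,"ty":0,"tz":0,"claw":0},{"rx":0,"ry":0,"rz":0,"tx":0,"ty":0,"tz":0,"claw":0}]' 
cat > w5.py <<'E'
from h import *
import sys
t=sys.argv[1]
st=monitor.observe();p,d=read_camera("wrist");np.savez(t+".npz",p=p,d=d,R=st["orientation"],x=st["eef_pos"]);cv2.imwrite(f"pics/{t}.png",p[:,:,::-1])
print(st["t"],st["eef_pos"])
E
python3 w5.py w5
python3 - <<'E'
import cv2
p=cv2.imread('pics/w5.png');cv2.imwrite('pics/w5c.png',cv2.resize(p[205:285,235:335],(750,600),interpolation=cv2.INTER_CUBIC))
E
```

```text
t: 13.78
eef_pos: [0.5495, 0.0057, 0.0285]
orientation: [[-0.999, -0.049, -0.001], [-0.049, 0.999, -0.0], [0.001, -0.0, -1.0]]
contact_force: [-5.2, -3.0, 8.4]
gripper_width: 0.0354
t: 14.87
eef_pos: [0.5426, 0.0054, 0.1887]
orientation: [[-0.999, -0.049, 0.004], [-0.049, 0.999, -0.001], [-0.004, -0.001, -1.0]]
contact_force: [0.2, -0.1, 0.3]
gripper_width: 0.0853
14.8667 [0.54258087 0.0053996  0.18873509]
```

View pics/w5c.png

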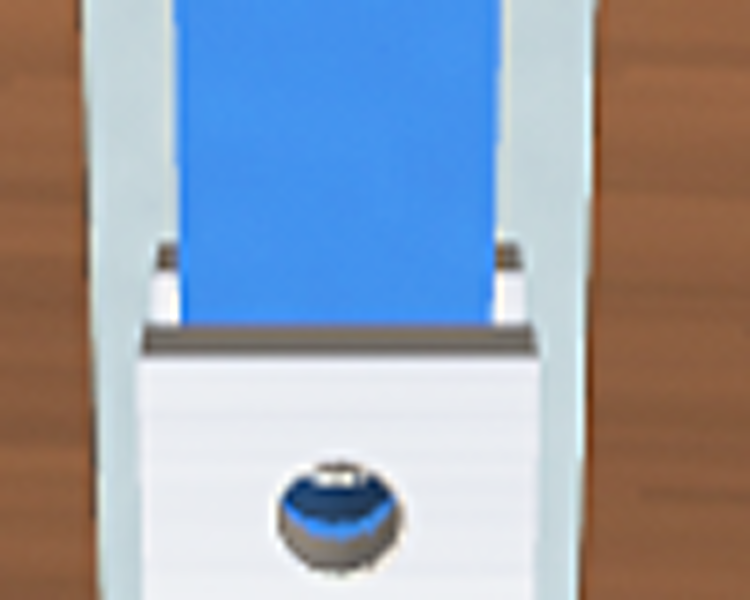

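View pics/w5.png

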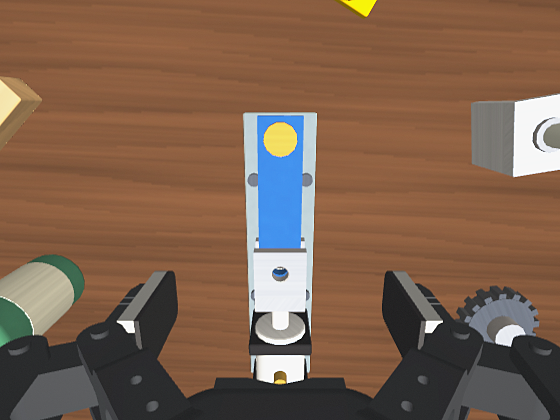

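The link is now centred: its edges at 181 and 497 and the ear's at 143 and 537 share the same middle, and the blue in the hole is symmetric. Next is the pin.

```bash
python3 - <<'E'
from h import *
z=np.load('w5.npz');K,T=cam("wrist",{"orientation":z['R'],"eef_pos":z['x']});print(ray(K,T,(280.3,273.9),.065))
plan((.461,.290,.19),12.4)
E
```

```text
[0.60395848 0.00915139 0.065     ]
t 14.92 pos [0.5415 0.0056 0.1868] rot [ 1.000e-02 -0.000e+00  8.038e+01] shift [295.1 -17.6  -3.2] w 0.0856 F [ 0.  -0.6 -0.9]
```

```bash
python3 -m crank '[{"rx":0,"ry":0,"rz":6.7,"tx":0,"ty":0,"tz":0,"claw":0},{"rx":0,"ry":0,"rz":6.7,"tx":0,"ty":0,"tz":0,"claw":0},{"rx":0,"ry":0,"rz":6.7,"tx":0,"ty":0,"tz":0,"claw":0},{"rx":0,"ry":0,"rz":6.7,"tx":0,"ty":0,"tz":0,"claw":0},{"rx":0,"ry":0,"rz":6.7,"tx":0,"ty":0,"tz":0,"claw":0},{"rx":0,"ry":0,"rz":6.7,"tx":0,"ty":0,"tz":0,"claw":0},{"rx":0,"ry":0,"rz":6.7,"tx":0,"ty":0,"tz":0,"claw":0},{"rx":0,"ry":0,"rz":6.7,"tx":0,"ty":0,"tz":0,"claw":0},{"rx":0,"ry":0,"rz":6.7,"tx":0,"ty":0,"tz":0,"claw":0},{"rx":0,"ry":0,"rz":6.7,"tx":0,"ty":0,"tz":0,"claw":0},{"rx":0,"ry":0,"rz":6.7,"tx":0,"ty":0,"tz":0,"claw":0},{"rx":0,"ry":0,"rz":6.7,"tx":0,"ty":0,"tz":0,"claw":0}]'
python3 -m crank '[{"rx":0,"ry":0,"rz":0,"tx":20,"ty":-1,"tz":0,"claw":0},{"rx":0,"ry":0,"rz":0,"tx":32,"ty":-2,"tz":0,"claw":0},{"rx":0,"ry":0,"rz":0,"tx":34,"ty":-2,"tz":0,"claw":0},{"rx":0,"ry":0,"rz":0,"tx":34,"ty":-2,"tz":0,"claw":0},{"rx":0,"ry":0,"rz":0,"tx":34,"ty":-2,"tz":0,"claw":0},{"rx":0,"ry":0,"rz":0,"tx":34,"ty":-2,"tz":0,"claw":0},{"rx":0,"ry":0,"rz":0,"tx":34,"ty":-2,"tz":0,"claw":0},{"rx":0,"ry":0,"rz":0,"tx":34,"ty":-2,"tz":0,"claw":0},{"rx":0,"ry":0,"rz":0,"tx":25,"ty":-2,"tz":0,"claw":0},{"rx":0,"ry":0,"rz":0,"tx":14,"ty":0,"tz":0,"claw":0},{"rx":0,"ry":0,"rz":0,"tx":0,"ty":0,"tz":0,"claw":0},{"rx":0,"ry":0,"rz":0,"tx":0,"ty":0,"tz":0,"claw":0}]'
python3 w5.py w6
```

```text
t: 15.92
eef_pos: [0.5404, 0.0057, 0.1843]
orientation: [[-0.209, 0.978, -0.005], [0.978, 0.209, 0.001], [0.002, -0.004, -1.0]]
contact_force: [0.6, -0.1, 0.3]
gripper_width: 0.0852
t: 16.92
eef_pos: [0.4607, 0.29, 0.1848]
orientation: [[-0.216, 0.976, -0.003], [0.976, 0.216, -0.002], [-0.001, -0.004, -1.0]]
contact_force: [-0.2, -0.4, -0.5]
gripper_width: 0.0855
16.9167 [0.46067713 0.28996051 0.18478293]
```

View pics/w6.png

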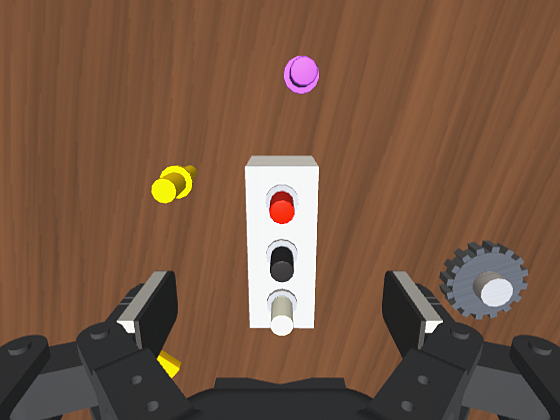

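```bash
python3 - <<'E'
from h import *
z=np.load('w6.npz');K,T=cam("wrist",{"orientation":z['R'],"eef_pos":z['x']})
p=z['p'];hs=cv2.cvtColor(p,cv2.COLOR_RGB2HSV);H,S,V=[hs[...,i].astype(int) for i in range(3)]
W=cloud(K,T,z['d'])
M=((H<8)|(H>172))&(S>150)&(W[...,2]>.092);M[:180]=0;M[240:]=0;M[:,:250]=0;M[:,320:]=0
v,u=np.where(M);(c,r)=cv2.minEnclosingCircle(np.stack([u,v],1).astype(np.float32));print(len(v),c,r,u.mean(),v.mean(),np.median(W[M][:,2]))
print("knob",ray(K,T,c,.097))
M=((H<8)|(H>172))&(S>150)&(W[...,2]>.06);M[:180]=0;M[240:]=0
P=W[M];print(P[P[:,2]>.09].mean(0))
M=(W[...,2]>.055)&(W[...,2]<.067);M[:150]=0;M[335:]=0;M[:,:240]=0;M[:,325:]=0
P=W[M];print("rack",cv2.minAreaRect((P[:,:2]*1000).astype(np.float32)),np.median(P[:,2]))
print("proj TCP dir at .097",proj(K,T,[.4607,.29,.097]))
E
```

```text
488 (281.44683837890625, 210.85548400878906) 12.584479331970215 281.4385245901639 210.9262295081967 0.09554159115432755
knob [0.46047115 0.29456992 0.097     ]
[0.46050131 0.29430708 0.09530764]
rack ((470.624755859375, 249.3272705078125), (56.18576431274414, 142.57968139648438), 12.508954048156738) 0.06078654767747821
proj TCP dir at .097 [280.32409398 217.15106634]
```

The red knob is at (281,211) and the black and white ones are below it in the picture. The yellow look-alike is at (165,188) and the purple one at (302,73). I'll narrow the jaws and go down on the red knob.

```bash
python3 -m crank '[{"rx":0,"ry":0,"rz":0,"tx":2.1,"ty":0.7,"tz":0,"claw":110},{"rx":0,"ry":0,"rz":0,"tx":0,"ty":0,"tz":15,"claw":110},{"rx":0,"ry":0,"rz":0,"tx":0,"ty":0,"tz":20,"claw":110},{"rx":0,"ry":0,"rz":0,"tx":0,"ty":0,"tz":20,"claw":110},{"rx":0,"ry":0,"rz":0,"tx":0,"ty":0,"tz":15,"claw":110},{"rx":0,"ry":0,"rz":0,"tx":0,"ty":0,"tz":10,"claw":110},{"rx":0,"ry":0,"rz":0,"tx":0,"ty":0,"tz":0,"claw":110},{"rx":0,"ry":0,"rz":0,"tx":0,"ty":0,"tz":0,"claw":110}]' 40; python3 w5.py w7
```

```text
t: 17.63
eef_pos: [0.4623, 0.2916, 0.1066]
orientation: [[-0.213, 0.977, -0.001], [0.977, 0.213, -0.0], [-0.0, -0.001, -1.0]]
contact_force: [0.1, 0.1, -0.1]
gripper_width: 0.0486
17.6333 [0.4622959  0.29160218 0.10663947]
```

View pics/w7.png

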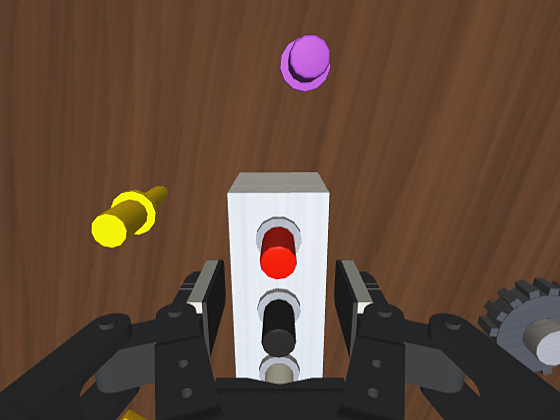

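```bash
python3 - <<'E'
from h import *
z=np.load('w7.npz');K,T=cam("wrist",{"orientation":z['R'],"eef_pos":z['x']})
p=z['p'];hs=cv2.cvtColor(p,cv2.COLOR_RGB2HSV);H,S,V=[hs[...,i].astype(int) for i in range(3)]
W=cloud(K,T,z['d'])
M=((H<8)|(H>172))&(S>150)&(W[...,2]>.091);M[:200]=0;M[300:]=0;M[:,:250]=0;M[:,320:]=0
v,u=np.where(M);(c,r)=cv2.minEnclosingCircle(np.stack([u,v],1).astype(np.float32));print(len(v),c,r,np.median(W[M][:,2]))
print("knob",ray(K,T,c,.0965))
R=z['R'];x=z['x']
for dz in(0,.0095,-.0187):
  for t in(-.011,0,.011): print(dz,t,proj(K,T,x+R@np.array([t,0,dz])))
# pad tip points in tool frame from depth
L=(W-x)@R
for (a,b) in((222,265),(218,290),(212,325),(340,265),(345,290)):print((a,b),L[b,a].round(4))
E
```

```text
1046 (278.0, 260.0) 18.868061065673828 0.09562608978012298
knob [0.46060938 0.29508419 0.0965    ]
0 -0.011 [279.91266117 299.1354426 ]
0 0 [279.91984166 277.31843904]
0 0.011 [279.92731847 254.60108071]
0.0095 -0.011 [279.89715522 288.69901518]
0.0095 0 [279.90364498 267.88113123]
0.0095 0.011 [279.91038756 246.25224012]
-0.0187 -0.011 [279.94899776 323.59213069]
-0.0187 0 [279.95793554 299.51458083]
-0.0187 0.011 [279.96729094 274.31200335]
(222, 265) [ 0.0094 -0.0243 -0.007 ]
(218, 290) [ 0.0041 -0.0243 -0.0184]
(212, 325) [-0.0023 -0.0245 -0.0323]
(340, 265) [ 0.0117  0.0243 -0.012 ]
(345, 290) [ 0.0083  0.024  -0.026 ]
```

```bash
python3 -m crank '[{"rx":0,"ry":0,"rz":0,"tx":2.7,"ty":-0.5,"tz":10,"claw":110},{"rx":0,"ry":0,"rz":0,"tx":0,"ty":0,"tz":15,"claw":110},{"rx":0,"ry":0,"rz":0,"tx":0,"ty":0,"tz":8,"claw":110},{"rx":0,"ry":0,"rz":0,"tx":0,"ty":0,"tz":3,"claw":110},{"rx":0,"ry":0,"rz":0,"tx":0,"ty":0,"tz":0,"claw":110},{"rx":0,"ry":0,"rz":0,"tx":0,"ty":0,"tz":0,"claw":150},{"rx":0,"ry":0,"rz":0,"tx":0,"ty":0,"tz":0,"claw":180}]' 40; python3 w5.py w8
```

```text
t: 18.27
eef_pos: [0.4616, 0.295, 0.0715]
orientation: [[-0.214, 0.977, 0.001], [0.977, 0.214, 0.001], [0.0, 0.001, -1.0]]
contact_force: [-1.1, -0.4, -0.3]
gripper_width: 0.0261
18.2667 [0.46162031 0.29495293 0.07154918]
```

View pics/w8.png

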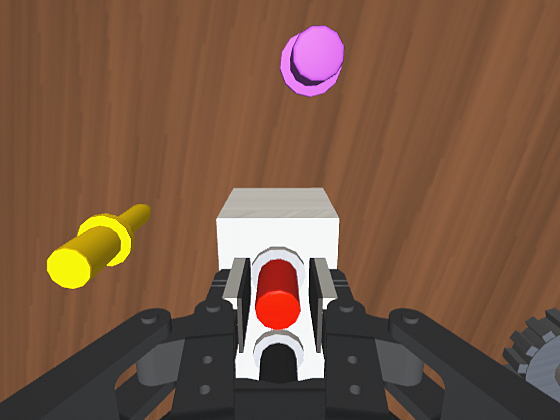

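```bash
python3 -m crank '[{"rx":0,"ry":0,"rz":0,"tx":0,"ty":0,"tz":0,"claw":255},{"rx":0,"ry":0,"rz":0,"tx":0,"ty":0,"tz":0,"claw":255},{"rx":0,"ry":0,"rz":0,"tx":0,"ty":0,"tz":0,"claw":255},{"rx":0,"ry":0,"rz":0,"tx":0,"ty":0,"tz":0,"claw":255},{"rx":0,"ry":0,"rz":0,"tx":0,"ty":0,"tz":-2,"claw":255},{"rx":0,"ry":0,"rz":0,"tx":0,"ty":0,"tz":-8,"claw":255}]' 40
python3 -m crank '[{"rx":0,"ry":0,"rz":0,"tx":0,"ty":0,"tz":-15,"claw":255},{"rx":0,"ry":0,"rz":0,"tx":0,"ty":0,"tz":-20,"claw":255},{"rx":0,"ry":0,"rz":0,"tx":0,"ty":0,"tz":-20,"claw":255},{"rx":0,"ry":0,"rz":0,"tx":0,"ty":0,"tz":-20,"claw":255},{"rx":0,"ry":0,"rz":0,"tx":0,"ty":0,"tz":-5,"claw":255},{"rx":0,"ry":0,"rz":0,"tx":0,"ty":0,"tz":0,"claw":255}]' 
python3 w5.py w9; python3 - <<'E'
from h import *
p,d=read_camera("scene");cv2.imwrite("pics/s9.png",p[:,:,::-1])
plan((.606,.0087,.16),92.85)
E
```

```text
t: 18.82
eef_pos: [0.46, 0.2942, 0.0795]
orientation: [[-0.214, 0.977, -0.003], [0.977, 0.214, -0.001], [-0.0, -0.003, -1.0]]
contact_force: [0.4, 0.3, -0.5]
gripper_width: 0.0168
t: 19.32
eef_pos: [0.462, 0.2951, 0.1626]
orientation: [[-0.214, 0.977, 0.003], [0.977, 0.214, 0.001], [0.001, 0.004, -1.0]]
contact_force: [0.3, 0.0, 0.6]
gripper_width: 0.0164
19.3167 [0.46201262 0.29506717 0.16264979]
t 19.42 pos [0.4604 0.2944 0.1598] rot [-9.000e-02 -5.000e-02 -8.047e+01] shift [-1.312e+02 -2.926e+02 -2.000e-01] w 0.0164 F [-0.9 -0.4 -1.4]
```

View pics/w9.png

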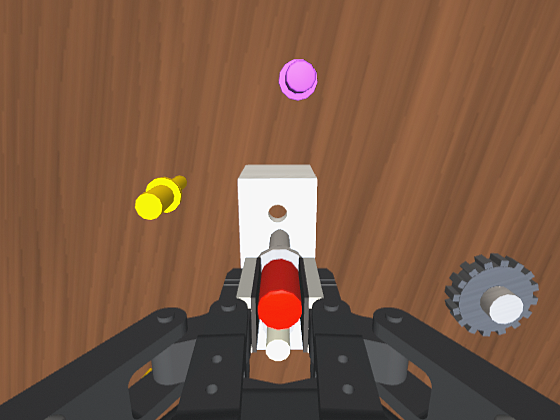

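View pics/s9.png

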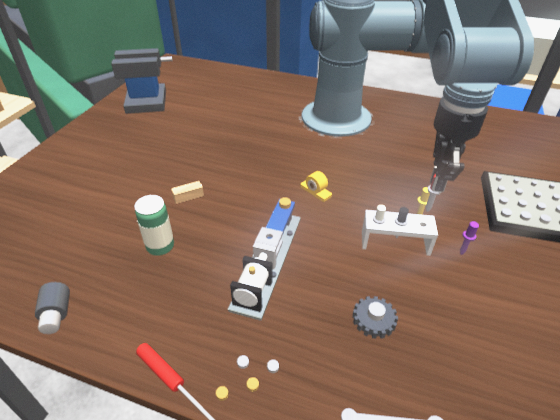

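The red pin is in the grip, with its tip at (281,233), and its rack hole at (277,213) is empty. The other pins are undisturbed. I'll go up, turn and carry it to the yoke.

```bash
python3 -m crank '[{"rx":0,"ry":0,"rz":0,"tx":0,"ty":0,"tz":-20,"claw":255},{"rx":0,"ry":0,"rz":0,"tx":0,"ty":0,"tz":-20,"claw":255},{"rx":0,"ry":0,"rz":-6.7,"tx":0,"ty":0,"tz":0,"claw":255},{"rx":0,"ry":0,"rz":-6.7,"tx":0,"ty":0,"tz":0,"claw":255},{"rx":0,"ry":0,"rz":-6.7,"tx":0,"ty":0,"tz":0,"claw":255},{"rx":0,"ry":0,"rz":-6.7,"tx":0,"ty":0,"tz":0,"claw":255},{"rx":0,"ry":0,"rz":-6.7,"tx":0,"ty":0,"tz":0,"claw":255},{"rx":0,"ry":0,"rz":-6.7,"tx":0,"ty":0,"tz":0,"claw":255},{"rx":0,"ry":0,"rz":-6.7,"tx":0,"ty":0,"tz":0,"claw":255},{"rx":0,"ry":0,"rz":-6.7,"tx":0,"ty":0,"tz":0,"claw":255},{"rx":0,"ry":0,"rz":-6.7,"tx":0,"ty":0,"tz":0,"claw":255},{"rx":0,"ry":0,"rz":-6.7,"tx":0,"ty":0,"tz":0,"claw":255},{"rx":0,"ry":0,"rz":-6.7,"tx":0,"ty":0,"tz":0,"claw":255},{"rx":0,"ry":0,"rz":-6.7,"tx":0,"ty":0,"tz":0,"claw":255}]'
python3 -m crank '[{"rx":0,"ry":0,"rz":0,"tx":-8,"ty":-17,"tz":0,"claw":255},{"rx":0,"ry":0,"rz":0,"tx":-13,"ty":-30,"tz":0,"claw":255},{"rx":0,"ry":0,"rz":0,"tx":-14,"ty":-32,"tz":0,"claw":255},{"rx":0,"ry":0,"rz":0,"tx":-14,"ty":-32,"tz":0,"claw":255},{"rx":0,"ry":0,"rz":0,"tx":-14,"ty":-32,"tz":0,"claw":255},{"rx":0,"ry":0,"rz":0,"tx":-14,"ty":-32,"tz":0,"claw":255},{"rx":0,"ry":0,"rz":0,"tx":-14,"ty":-32,"tz":0,"claw":255},{"rx":0,"ry":0,"rz":0,"tx":-14,"ty":-32,"tz":0,"claw":255},{"rx":0,"ry":0,"rz":0,"tx":-14,"ty":-30,"tz":0,"claw":255},{"rx":0,"ry":0,"rz":0,"tx":-8,"ty":-16,"tz":0,"claw":255},{"rx":0,"ry":0,"rz":0,"tx":-4,"ty":-8,"tz":0,"claw":255},{"rx":0,"ry":0,"rz":0,"tx":0,"ty":0,"tz":20,"claw":255},{"rx":0,"ry":0,"rz":0,"tx":0,"ty":0,"tz":15,"claw":255},{"rx":0,"ry":0,"rz":0,"tx":0,"ty":0,"tz":0,"claw":255},{"rx":0,"ry":0,"rz":0,"tx":0,"ty":0,"tz":0,"claw":255}]'
python3 w5.py w10; python3 - <<'E'
from h import *
plan((.606,.0087,.16),92.85)
z=np.load('w10.npz');K,T=cam("wrist",{"orientation":z['R'],"eef_pos":z['x']});R=z['R'];x=z['x']
for k in(.010,.0595):print(k,proj(K,T,x+R@np.array([0,0,k])))
p=z['p'];cv2.imwrite('pics/w10c.png',cv2.resize(p[190:340,200:360,::-1],(640,600),interpolation=cv2.INTER_CUBIC))
E
```

```text
t: 20.58
eef_pos: [0.46, 0.2942, 0.1985]
orientation: [[-0.999, -0.054, -0.004], [-0.054, 0.999, -0.001], [0.004, -0.001, -1.0]]
contact_force: [0.9, 0.8, -1.7]
gripper_width: 0.0162
t: 21.83
eef_pos: [0.6048, 0.0095, 0.1641]
orientation: [[-0.999, -0.05, -0.004], [-0.05, 0.999, 0.001], [0.004, 0.001, -1.0]]
contact_force: [0.1, -0.7, -1.3]
gripper_width: 0.0167
21.8333 [0.60477313 0.00952329 0.16411964]
t 21.88 pos [0.6057 0.0093 0.1655] rot [ 0.03 -0.06 -0.01] shift [-0.3 -0.6  5.5] w 0.0164 F [ 0.5 -1.  -1.1]
0.01 [279.06560461 267.55737702]
0.0595 [279.1709528  231.63558262]
```

View pics/w10c.png

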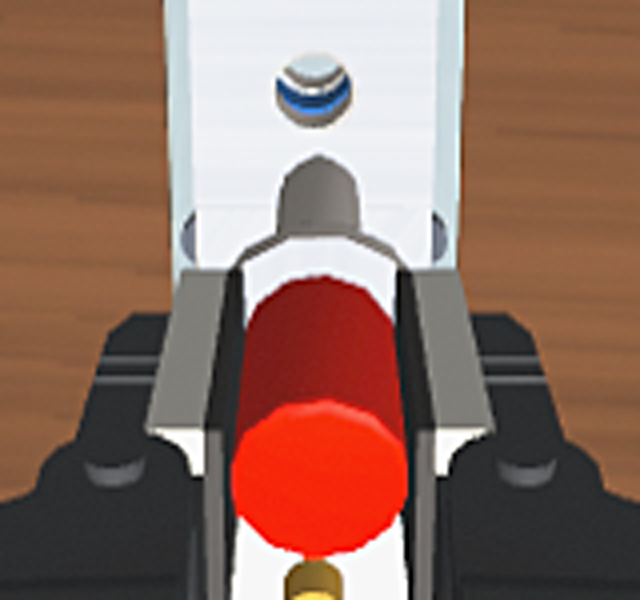

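```bash
cat > rel.py <<'E'
from h import *
M=camera_model("wrist")["mount"];K=camera_model("wrist")["camera_matrix"]
def tool(uv,zt):
    p=np.array([(uv[0]-K[0,2])/K[0,0],(uv[1]-K[1,2])/K[1,1],1]);r=M[:3,:3]@p
    return ((M[:3,3]+r*(zt-M[2,3])/r[2])*1000).round(2)
E
python3 - <<'E'
from rel import *
print("knobtop",tool((280,309.5),-.0266))
print("hole",tool((278.5,212.5),.0995))
print("apex",tool((279.75,228.8),.0595))
E
```

```text
knobtop [  0.57   0.4  -26.6 ]
hole [-1.00e-02 -5.20e-01  9.95e+01]
apex [ 1.83  0.35 59.5 ]
```

```bash
python3 -m crank '[{"rx":0,"ry":0,"rz":0,"tx":-0.3,"ty":-0.9,"tz":15,"claw":255},{"rx":0,"ry":0,"rz":0,"tx":0,"ty":0,"tz":12,"claw":255},{"rx":0,"ry":0,"rz":0,"tx":0,"ty":0,"tz":6,"claw":255},{"rx":0,"ry":0,"rz":0,"tx":0,"ty":0,"tz":0,"claw":255},{"rx":0,"ry":0,"rz":0,"tx":0,"ty":0,"tz":0,"claw":255}]'
python3 w5.py w11; python3 - <<'E'
from h import *
p=np.load('w11.npz')['p'];cv2.imwrite('pics/w11c.png',cv2.resize(p[190:290,220:340,::-1],(720,600),interpolation=cv2.INTER_CUBIC))
p,d=read_camera("scene");cv2.imwrite("pics/s11.png",cv2.resize(p[190:290,220:320,::-1],(600,600),interpolation=cv2.INTER_CUBIC))
E
```

```text
t: 22.3
eef_pos: [0.6063, 0.0077, 0.1327]
orientation: [[-0.999, -0.049, -0.001], [-0.049, 0.999, 0.0], [0.001, 0.0, -1.0]]
contact_force: [0.0, 0.2, -1.1]
gripper_width: 0.017
22.3 [0.60630425 0.00771952 0.13270867]
```

View pics/w11c.png

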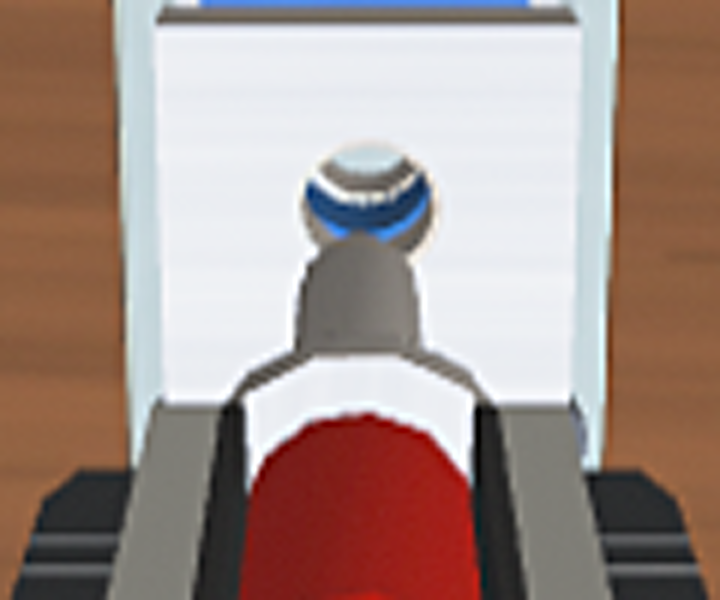

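View pics/s11.png

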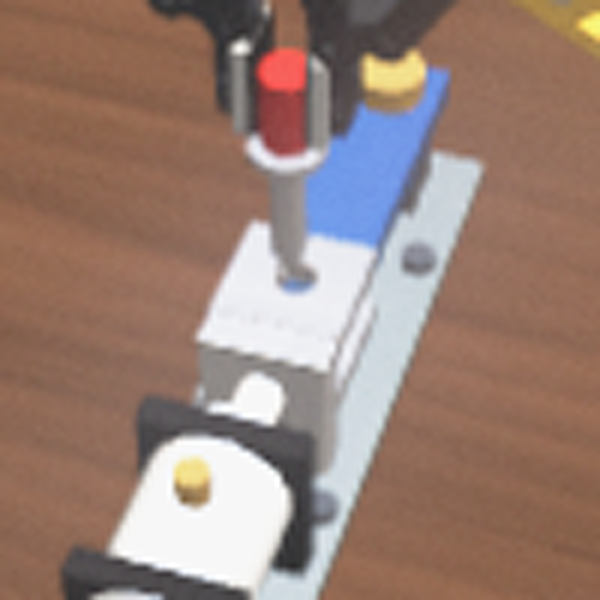

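```bash
python3 - <<'E'
from rel import *
print("hole",tool((281.4,223.9),.0665))
print("apex",tool((280.8,229.2),.0595))
print("shank",tool((279.6,246.5),.030), K[0,0])
E
```

```text
hole [ 2.59  1.39 66.5 ]
apex [ 1.58  0.99 59.5 ]
shank [ 2.46  0.26 30.  ] 350.65913653077575
```

```bash
python3 - <<'E'
from h import *
K,T=cam("scene");H=np.array([.606,.0087,.065]);h=proj(K,T,H);print("hole",h)
for d in((.001,0,0),(0,.001,0),(0,0,.001)):print(d,(proj(K,T,H+np.array(d))-h).round(3))
E
```

```text
hole [268.16586614 236.16830991]
(0.001, 0, 0) [-0.178  0.34 ]
(0, 0.001, 0) [0.472 0.125]
(0, 0, 0.001) [-0.004 -0.352]
```

```bash
python3 - <<'E'
from h import *
p,d=read_camera("scene");cv2.imwrite("pics/s12.png",cv2.resize(p[195:245,250:290,::-1],(480,600),interpolation=cv2.INTER_CUBIC))
K,T=cam("scene");H=np.array([.606,.0087,.065]);h=proj(K,T,H)
e=lambda q:((q-[250,195]+.5)*12).round(1)
print(e(h)); print([e(proj(K,T,H+np.array([0,0,z]))) for z in(.007,.018,.059,.064,.094)])
E
```

```text
[224. 500.]
[array([223.6, 470.3]), array([223.1, 422.9]), array([220.9, 238.7]), array([220.7, 215.4]), array([219. ,  71.2])]
```

View pics/s12.png

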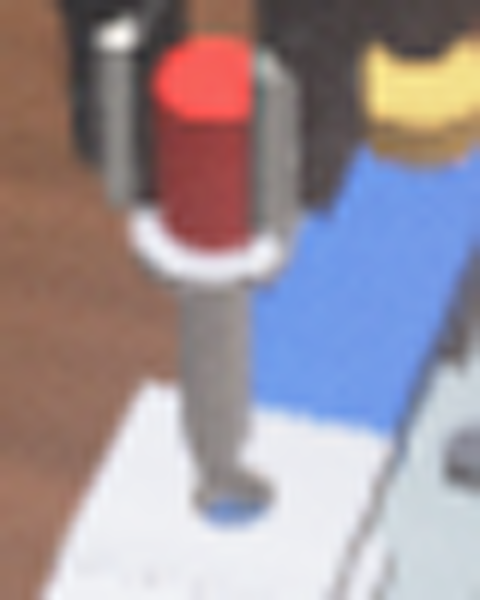

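The nose apex is at (365,235) in the wrist crop and the hole centre at (369,203). With the scene view, this puts the tip about 3.5 mm too far toward +x. I'll correct that and look again.

```bash
python3 -m crank '[{"rx":0,"ry":0,"rz":0,"tx":3.5,"ty":0.4,"tz":0,"claw":255},{"rx":0,"ry":0,"rz":0,"tx":0,"ty":0,"tz":3,"claw":255},{"rx":0,"ry":0,"rz":0,"tx":0,"ty":0,"tz":0,"claw":255},{"rx":0,"ry":0,"rz":0,"tx":0,"ty":0,"tz":0,"claw":255}]'
python3 w5.py w13; python3 - <<'E'
from h import *
p=np.load('w13.npz')['p'];cv2.imwrite('pics/w13c.png',cv2.resize(p[190:290,220:340,::-1],(720,600),interpolation=cv2.INTER_CUBIC))
p,d=read_camera("scene");cv2.imwrite("pics/s13.png",cv2.resize(p[195:245,250:290,::-1],(480,600),interpolation=cv2.INTER_CUBIC))
E
```

```text
t: 22.78
eef_pos: [0.6027, 0.0077, 0.1296]
orientation: [[-0.999, -0.048, -0.0], [-0.048, 0.999, 0.0], [0.0, 0.0, -1.0]]
contact_force: [-0.2, -0.3, -1.4]
gripper_width: 0.0166
22.7833 [0.60272258 0.0077393  0.12960819]
```

View pics/w13c.png

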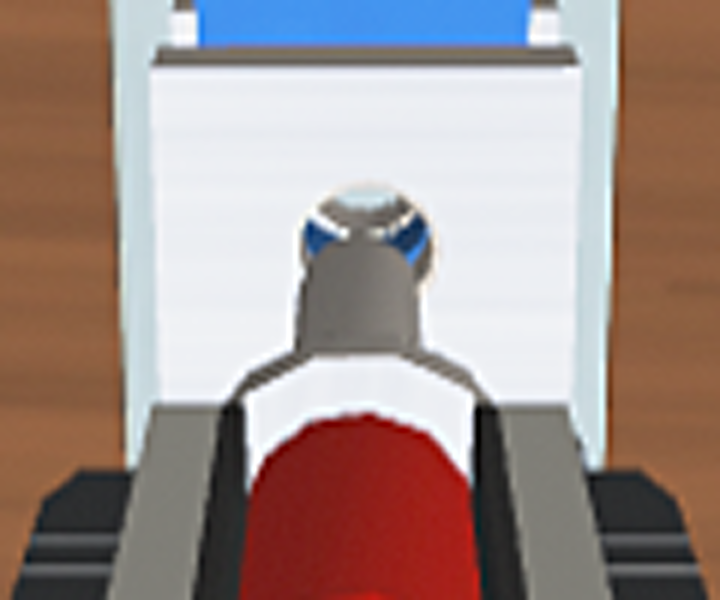

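View pics/s13.png

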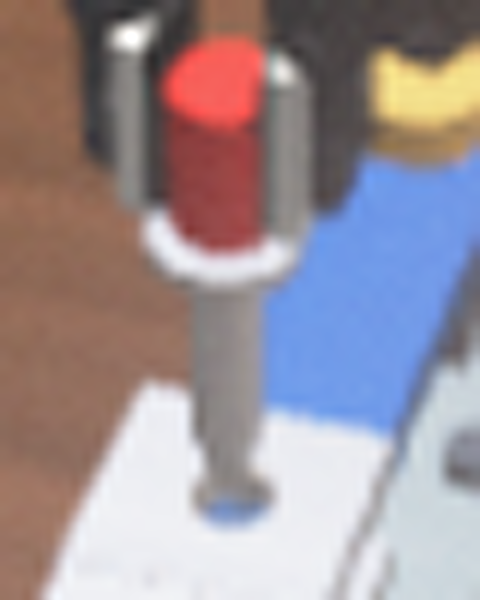

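The tip now projects onto the hole centre in both views (368,248 in the wrist crop and 234,497 in the scene crop). I'll insert it in steps and watch the forces.

```bash
python3 -m crank '[{"rx":0,"ry":0,"rz":0,"tx":0,"ty":0,"tz":2,"claw":255},{"rx":0,"ry":0,"rz":0,"tx":0,"ty":0,"tz":2,"claw":255},{"rx":0,"ry":0,"rz":0,"tx":0,"ty":0,"tz":2,"claw":255},{"rx":0,"ry":0,"rz":0,"tx":0,"ty":0,"tz":0,"claw":255}]'|egrep 'pos|force'
python3 -m crank '[{"rx":0,"ry":0,"rz":0,"tx":0,"ty":0,"tz":2,"claw":255},{"rx":0,"ry":0,"rz":0,"tx":0,"ty":0,"tz":2,"claw":255},{"rx":0,"ry":0,"rz":0,"tx":0,"ty":0,"tz":0,"claw":255}]'|egrep 'pos|force'
```

```text
eef_pos: [0.6026, 0.0078, 0.1231]
contact_force: [0.1, 0.6, -1.4]
eef_pos: [0.6026, 0.0078, 0.1192]
contact_force: [-0.1, 0.3, -0.9]
```

```bash
python3 -m crank '[{"rx":0,"ry":0,"rz":0,"tx":0,"ty":0,"tz":1.5,"claw":255},{"rx":0,"ry":0,"rz":0,"tx":0,"ty":0,"tz":1.5,"claw":255},{"rx":0,"ry":0,"rz":0,"tx":0,"ty":0,"tz":0,"claw":255}]'|egrep 'pos|force'
python3 -m crank '[{"rx":0,"ry":0,"rz":0,"tx":0,"ty":0,"tz":1.5,"claw":255},{"rx":0,"ry":0,"rz":0,"tx":0,"ty":0,"tz":1.5,"claw":255},{"rx":0,"ry":0,"rz":0,"tx":0,"ty":0,"tz":0,"claw":255}]'|egrep 'pos|force'
```

```text
eef_pos: [0.6028, 0.0077, 0.1165]
contact_force: [0.4, 0.5, -1.9]
eef_pos: [0.6028, 0.0077, 0.1134]
contact_force: [0.2, 0.2, -0.8]
```

```bash
python3 -m crank '[{"rx":0,"ry":0,"rz":0,"tx":0,"ty":0,"tz":1.5,"claw":255},{"rx":0,"ry":0,"rz":0,"tx":0,"ty":0,"tz":1.5,"claw":255},{"rx":0,"ry":0,"rz":0,"tx":0,"ty":0,"tz":0,"claw":255}]'|egrep 'pos|force'
python3 w5.py w14; python3 - <<'E'
from h import *
p=np.load('w14.npz')['p'];cv2.imwrite('pics/w14c.png',cv2.resize(p[190:290,220:340,::-1],(720,600),interpolation=cv2.INTER_CUBIC))
E
```

```text
eef_pos: [0.6028, 0.0078, 0.1104]
contact_force: [-0.8, 0.1, -1.6]
24.2167 [0.60277148 0.0077706  0.1104028 ]
```

View pics/w14c.png

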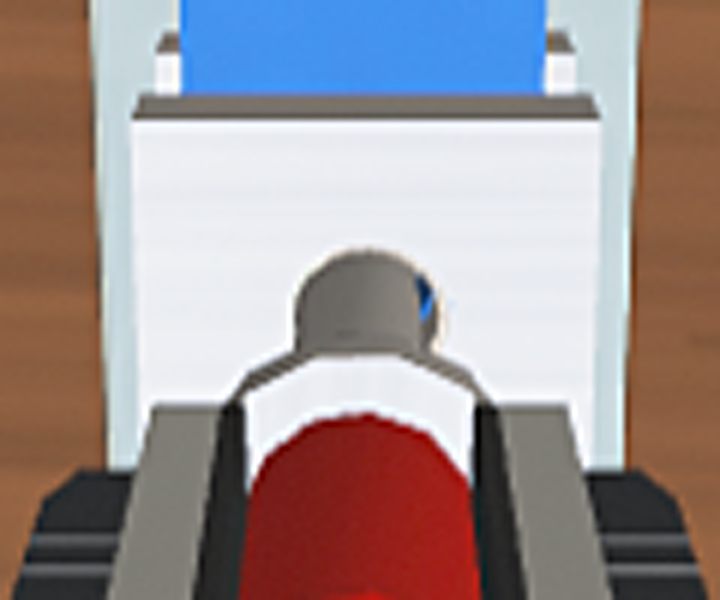

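```bash
python3 -m crank '[{"rx":0,"ry":0,"rz":0,"tx":0,"ty":0.8,"tz":0,"claw":255},{"rx":0,"ry":0,"rz":0,"tx":0,"ty":0,"tz":1.5,"claw":255},{"rx":0,"ry":0,"rz":0,"tx":0,"ty":0,"tz":1.5,"claw":255},{"rx":0,"ry":0,"rz":0,"tx":0,"ty":0,"tz":0,"claw":255}]'|egrep 'pos|force'
python3 -m crank '[{"rx":0,"ry":0,"rz":0,"tx":0,"ty":0,"tz":1.5,"claw":255},{"rx":0,"ry":0,"rz":0,"tx":0,"ty":0,"tz":1.5,"claw":255},{"rx":0,"ry":0,"rz":0,"tx":0,"ty":0,"tz":0,"claw":255}]'|egrep 'pos|force'
python3 -m crank '[{"rx":0,"ry":0,"rz":0,"tx":0,"ty":0,"tz":1.5,"claw":255},{"rx":0,"ry":0,"rz":0,"tx":0,"ty":0,"tz":1.5,"claw":255},{"rx":0,"ry":0,"rz":0,"tx":0,"ty":0,"tz":0,"claw":255}]'|egrep 'pos|force'
```

```text
eef_pos: [0.6027, 0.0086, 0.1074]
contact_force: [-0.3, -0.7, -1.2]
eef_pos: [0.6027, 0.0085, 0.1044]
contact_force: [0.4, 0.6, -0.3]
eef_pos: [0.6027, 0.0086, 0.1014]
contact_force: [-0.8, -0.7, -1.4]
```

```bash
python3 -m crank '[{"rx":0,"ry":0,"rz":0,"tx":0,"ty":0,"tz":1.5,"claw":255},{"rx":0,"ry":0,"rz":0,"tx":0,"ty":0,"tz":1.5,"claw":255},{"rx":0,"ry":0,"rz":0,"tx":0,"ty":0,"tz":0,"claw":255}]'|egrep 'pos|force'
python3 -m crank '[{"rx":0,"ry":0,"rz":0,"tx":0,"ty":0,"tz":1.5,"claw":255},{"rx":0,"ry":0,"rz":0,"tx":0,"ty":0,"tz":1.5,"claw":255},{"rx":0,"ry":0,"rz":0,"tx":0,"ty":0,"tz":0,"claw":255}]'|egrep 'pos|force'
python3 -m crank '[{"rx":0,"ry":0,"rz":0,"tx":0,"ty":0,"tz":1.5,"claw":255},{"rx":0,"ry":0,"rz":0,"tx":0,"ty":0,"tz":1.5,"claw":255},{"rx":0,"ry":0,"rz":0,"tx":0,"ty":0,"tz":0,"claw":255}]'|egrep 'pos|force'
python3 -m crank '[{"rx":0,"ry":0,"rz":0,"tx":0,"ty":0,"tz":1.5,"claw":255},{"rx":0,"ry":0,"rz":0,"tx":0,"ty":0,"tz":1.5,"claw":255},{"rx":0,"ry":0,"rz":0,"tx":0,"ty":0,"tz":0,"claw":255}]'|egrep 'pos|force'
```

```text
eef_pos: [0.6027, 0.0086, 0.0984]
contact_force: [-0.3, 0.3, -1.3]
eef_pos: [0.6027, 0.0086, 0.0954]
contact_force: [0.0, 0.2, -1.1]
eef_pos: [0.6027, 0.0086, 0.0924]
contact_force: [0.1, -0.6, 0.2]
eef_pos: [0.6027, 0.0086, 0.0894]
contact_force: [-0.1, -0.6, -0.4]
```

```bash
python3 -m crank '[{"rx":0,"ry":0,"rz":0,"tx":0,"ty":0,"tz":1.5,"claw":255},{"rx":0,"ry":0,"rz":0,"tx":0,"ty":0,"tz":1.5,"claw":255},{"rx":0,"ry":0,"rz":0,"tx":0,"ty":0,"tz":1.5,"claw":255},{"rx":0,"ry":0,"rz":0,"tx":0,"ty":0,"tz":0,"claw":255}]'|egrep 'pos|force'
python3 -m crank '[{"rx":0,"ry":0,"rz":0,"tx":0,"ty":0,"tz":1.5,"claw":255},{"rx":0,"ry":0,"rz":0,"tx":0,"ty":0,"tz":1.5,"claw":255},{"rx":0,"ry":0,"rz":0,"tx":0,"ty":0,"tz":1.5,"claw":255},{"rx":0,"ry":0,"rz":0,"tx":0,"ty":0,"tz":0,"claw":255}]'|egrep 'pos|force'
python3 -m crank '[{"rx":0,"ry":0,"rz":0,"tx":0,"ty":0,"tz":1.5,"claw":255},{"rx":0,"ry":0,"rz":0,"tx":0,"ty":0,"tz":1.5,"claw":255},{"rx":0,"ry":0,"rz":0,"tx":0,"ty":0,"tz":0,"claw":255}]'|egrep 'pos|force'
```

```text
eef_pos: [0.6026, 0.0086, 0.0848]
contact_force: [-0.1, -0.5, -0.8]
eef_pos: [0.6026, 0.0086, 0.0804]
contact_force: [-0.1, 0.1, -1.1]
eef_pos: [0.6027, 0.0086, 0.0774]
contact_force: [0.1, -0.1, 0.2]
```

```bash
python3 -m crank '[{"rx":0,"ry":0,"rz":0,"tx":0,"ty":0,"tz":1.5,"claw":255},{"rx":0,"ry":0,"rz":0,"tx":0,"ty":0,"tz":1,"claw":255},{"rx":0,"ry":0,"rz":0,"tx":0,"ty":0,"tz":0,"claw":255}]'|egrep 'pos|force'
python3 -m crank '[{"rx":0,"ry":0,"rz":0,"tx":0,"ty":0,"tz":0.8,"claw":255},{"rx":0,"ry":0,"rz":0,"tx":0,"ty":0,"tz":0,"claw":255}]'|egrep 'pos|force'
python3 -m crank '[{"rx":0,"ry":0,"rz":0,"tx":0,"ty":0,"tz":0.7,"claw":255},{"rx":0,"ry":0,"rz":0,"tx":0,"ty":0,"tz":0,"claw":255}]'|egrep 'pos|force'
```

```text
eef_pos: [0.6027, 0.0086, 0.075]
contact_force: [0.5, -0.3, -0.8]
eef_pos: [0.6031, 0.0085, 0.0747]
contact_force: [-0.3, -0.4, 0.8]
eef_pos: [0.6031, 0.0085, 0.0747]
contact_force: [-3.0, -0.3, 5.8]
```

The collar is down on the ear: z has stopped at 0.0747 m and the force is rising. I release and back off.

```bash
python3 -m crank '[{"rx":0,"ry":0,"rz":0,"tx":0,"ty":0,"tz":0,"claw":170},{"rx":0,"ry":0,"rz":0,"tx":0,"ty":0,"tz":0,"claw":110},{"rx":0,"ry":0,"rz":0,"tx":0,"ty":0,"tz":0,"claw":60},{"rx":0,"ry":0,"rz":0,"tx":0,"ty":0,"tz":0,"claw":60},{"rx":0,"ry":0,"rz":0,"tx":0,"ty":0,"tz":-10,"claw":60},{"rx":0,"ry":0,"rz":0,"tx":0,"ty":0,"tz":-25,"claw":60},{"rx":0,"ry":0,"rz":0,"tx":0,"ty":0,"tz":-30,"claw":60},{"rx":0,"ry":0,"rz":0,"tx":10,"ty":0,"tz":-30,"claw":60},{"rx":0,"ry":0,"rz":0,"tx":30,"ty":0,"tz":-25,"claw":60},{"rx":0,"ry":0,"rz":0,"tx":30,"ty":0,"tz":0,"claw":60},{"rx":0,"ry":0,"rz":0,"tx":20,"ty":0,"tz":0,"claw":60},{"rx":0,"ry":0,"rz":0,"tx":0,"ty":0,"tz":0,"claw":60},{"rx":0,"ry":0,"rz":0,"tx":0,"ty":0,"tz":0,"claw":60}]'
python3 w5.py w15; python3 - <<'E'
from h import *
z=np.load('w15.npz');p=z['p'];cv2.imwrite('pics/w15c.png',cv2.resize(p[90:390,160:400,::-1],(480,600),interpolation=cv2.INTER_CUBIC))
p,d=read_camera("scene");cv2.imwrite("pics/s15.png",p[:,:,::-1]);cv2.imwrite("pics/s15c.png",cv2.resize(p[180:310,225:315,::-1],(415,600),interpolation=cv2.INTER_CUBIC))
K,T=cam("wrist",{"orientation":z['R'],"eef_pos":z['x']});W=cloud(K,T,z['d']);hs=cv2.cvtColor(z['p'],cv2.COLOR_RGB2HSV)
M=((hs[...,0]<8)|(hs[...,0]>172))&(hs[...,1]>150)&(W[...,2]>.05)
print("knob top z",np.percentile(W[M][:,2],[50,90]))
E
```

```text
t: 28.68
eef_pos: [0.5127, 0.0042, 0.1947]
orientation: [[-0.999, -0.048, 0.002], [-0.048, 0.999, -0.0], [-0.002, -0.0, -1.0]]
contact_force: [0.3, 0.7, -0.8]
gripper_width: 0.0654
28.6833 [0.51272652 0.00415005 0.19466028]
knob top z [0.09688877 0.09896664]
```

View pics/w15.png

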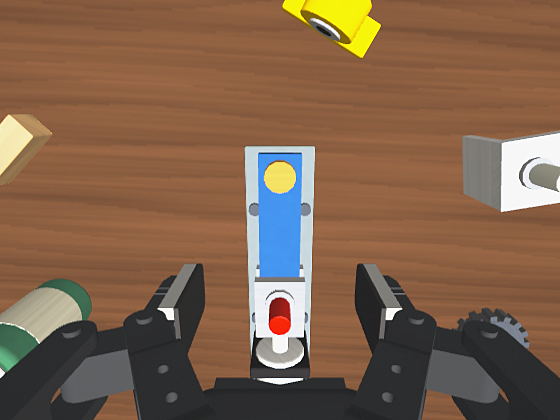

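View pics/s15c.png

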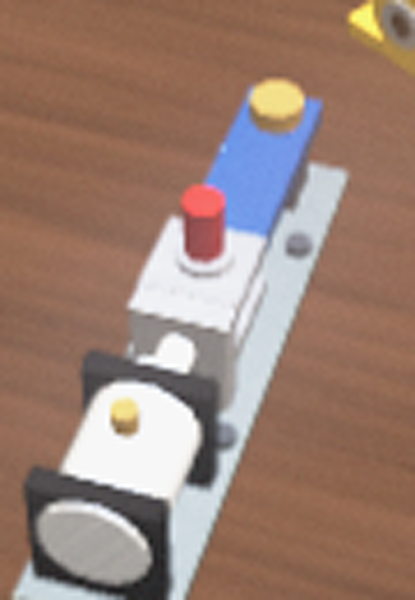

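View pics/s15.png

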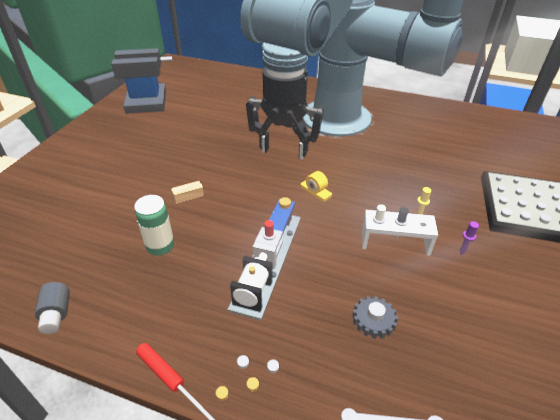

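The red knob stands upright on the yoke at (268,229) in the scene picture, with its collar flat on the upper ear. The link lies along the fixture on its rest. Its top is at about 0.099 m (seated is 0.100), and the wrist camera read 1–1.5 mm low at the known link-top, rack and ear heights. The can, gear, other pins and look-alikes are where they were.

```bash
python3 - <<'E'
from bench import manip
print(manip.job_done())
E
```

```text
the job is handed in; nothing more can be done
None
```

The link is coupled and the job was handed in at about 29 s of the 64 s allowed. The blue link is against the yoke's web and lying on its rest. The red-knobbed pin is down through the ears and eye with its collar on the upper ear.

**Link:** I lowered it onto the rest until it touched, raised it about 2 mm and pushed it in until it met the web at about 8 N. The wrist view then showed it 2 mm off-centre sideways. I re-gripped and moved it over, and a second look showed it centred.

**Pin:** The first approach was about 3.5 mm off along x, seen by comparing the wrist and scene pictures, so I corrected it before inserting. It went down without resistance until the collar met the ear at about 6 N.

**Last checks:**
- **Seating:** the final pictures show the pin upright and the collar flat on the ear. The knob top measured about 99 mm against 100 mm when seated, which is within the wrist camera's error.
- **Bystanders:** the oil can, the gear, the other two pins and the look-alikes look unmoved by eye; I did not measure them again.
- **Gripper:** open and clear of everything.
- **Disagreement:** the wrist and top cameras differed by 1.5 to 4 mm, so I relied on contact forces and on comparing parts within one picture for the fits.

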